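# Walk the router guide bar along its dots and set the end stop

### The arm

A 6-joint arm with a two-finger parallel gripper is mounted at the origin on the work surface. World frame = base frame: x ahead of the robot, y to its left, z up, the work surface at z = 0. Lengths are in m, angles in rad, forces in N, time in s.
With the tool pointing down it reaches from about 0.375 to 0.975 m from the base axis. Payload 3.8 kg.
Tool frame: the origin (TCP) lies midway between the tips of the shut fingers; the grasp point (between the pads) lies 19 mm behind it; z points along the fingers, y is the direction in which the jaws open and shut (so a half turn about z gives the same grasp; the last joint's range is limited). The gripper opens to 85 mm and grips with 20 to 120 N. Pads are 22 mm wide; open, the fingers measure 114 mm over their backs; the gripper's body (76 mm by 85 mm) begins 54 mm behind the grasp point. The pads swing forward as they close: fully open they stand 13 mm farther back than shut.
Start: joints at [1.229, 0.264, 1.604, -0, 1.274, -0.037], TCP at [0.203, 0.644, 0.231] pointing down, gripper open.
Joint ranges: [-2.63, 2.63], [-0.94, 2.18], [0.31, 2.57], [-1.31, 4.45], [0, 2.66], [-2.55, 2.55]. Speed limits (rad/s): [2.57, 2.57, 3.14, 3.14, 3.14, 3.14].

### API

Orientations are given as a rotation vector (axis times angle).
In Python, from workcell import bot gives the robot as it stands.
- The arm moves only by the tool drive_tool, never from a script. Its argument "deltas" is a list of rows, each an object with "hand": the opening, from 0 (shut) to 1 (fully open); "offset": the shift along the world's x, y, z in cm, a list of three; "angular": the turn, a rotation vector about the world's x, y, z in degrees, a list of three. A call has 1 to 8 rows; each row is the pose to reach, as a shift and turn from the pose commanded when the call began; what a row does not reach only later rows make up. A row lasts 1/8 s, in which the tool goes at most 62.5 mm and 10.7 degrees, less where a joint would pass 70% of its speed; a pose out of reach is approached as far as the arm can. A call with a gripper value outside its range is refused whole. The fingers move at their own pace and stop on an object; "force" is the grip in N (left out, the last holds). Time passes only in rows, so rows that repeat a pose let the fingers close. It gives the time, the measured TCP pose, the force and the opening at its end, in the units of the state.
- bot.read_state(): the state, without advancing time (a new reading comes with each control period).
- bot.read_camera(name): name is "side" or "top" or "wrist"; returns a dict with "frame" (400x640x3 uint8, blue, green, red), "mtx" (3x3 intrinsics, pixels), "R" (3x3) and "t" (3): a world point X has camera coordinates R X + t. Camera axes: x right, y down, z forward; pixel columns grow to the right and rows downward; lengths in m; the calibration is good to about 2 mm. A picture is of the moment at which its call begins. There is no depth.
- bot.finish_job(): hands the job in, once; it reports no verdict.
The state is a dict: "time": time; "q": joint angles; "joint_vel": joint speeds; "joint_torque": joint torques, N m; "tool_pos": TCP position; "tcp_rot": TCP orientation; "wrist_force": force on the tool from outside, world axes, zero at the start; "torque": the same for the moment, N m; "width": opening from 0.0 (shut) to 1.0 (fully open).
Only numpy, scipy, OpenCV 4.12 (cv2) and the standard library are available. Lean on these libraries where they do the work, as an engineer would, in place of code of your own. Each camera call takes 0.05 s, during which the arm holds its last target. There are 200 camera calls.

### The job

First put everything lying loose around the row of cork dots (whichever of the orange sanding pad, collet nut, walnut offcut and clamp shoe are there) into the wooden tray. Then walk the steel guide bar along the row without ever carrying it: pivot about its blue end on the second dot to swing the red end round onto the third dot, then pivot about the red end to swing the blue end round onto the fourth, each end set down on its dot and one end always resting on a dot. Last, pull the end stop's black knob all the way out and let go, leaving the router, mug, wrench and clear sub-base undisturbed.

Things in the scene. Friction and masses are not known exactly. Their poses are not given: they have to be found in the camera images.
- dot1 (a point): centre of the first cork dot (a flat 50 mm disc with a thin black rim, flush with the bench); the four dots lie in a row 160 mm apart along a black line, dot1 at the tray's end and dot4 at the end stop's end. Its y axis points along the row towards dot1, z up
- dot2 (a point): centre of the second cork dot (a flat 50 mm disc with a thin black rim, flush with the bench); the four dots lie in a row 160 mm apart along a black line, dot1 at the tray's end and dot4 at the end stop's end. Its y axis points along the row towards dot1, z up
- dot3 (a point): centre of the third cork dot (a flat 50 mm disc with a thin black rim, flush with the bench); the four dots lie in a row 160 mm apart along a black line, dot1 at the tray's end and dot4 at the end stop's end. Its y axis points along the row towards dot1, z up
- dot4 (a point): centre of the fourth cork dot (a flat 50 mm disc with a thin black rim, flush with the bench); the four dots lie in a row 160 mm apart along a black line, dot1 at the tray's end and dot4 at the end stop's end. Its y axis points along the row towards dot1, z up
- blue_end (a point): point under the blue-taped end of the loose steel guide bar (200 x 30 mm, 25 mm high, about 0.7 kg), on its underside, 20 mm in from that end, midway across. Its y axis points along the bar towards the red end, z up; starts resting at dot2 with the red end roughly towards dot1
- red_end (a point): the same point under the bar's red-taped end, on the underside, 20 mm in from that end; 160 mm from blue_end; same axes
- tray_in (a point): centre of the inner floor of the fixed open wooden tray, 160 x 160 mm inside, walls 5 mm thick, rim 32 mm above the bench; axes along its sides. Its floor is 5 mm above the bench
- pad_mid (a point): centre of the orange hard silicone sanding pad, a block 75 (x) x 40 (y) x 20 (z) mm; may be absent
- nut_mid (a point): centre of the dark steel hexagonal collet nut, about 30 mm across its corners and 20 mm high (z), standing flat; may be absent
- offcut_mid (a point): centre of the walnut offcut, a block 55 (x) x 30 (y) x 22 (z) mm; may be absent
- shoe_mid (a point): centre of the black clamp shoe, 45 (x) x 32 (y) x 24 (z) mm, the top 10 mm only 25 mm long in x; may be absent
- knob (a point): mid-height of the upright black knob (18 mm across, 44 mm tall, its foot 23 mm and its top 67 mm above the bench) near the nose of the end stop's steel tongue; with the tongue home the knob stands 33 mm in front of a fixed green housing 40 mm high, 60 mm wide. The tongue pulls out along the knob point's -x axis (level), away from the housing
- tongue (a joint): how far the end stop's tongue is pulled out: 0 home, 0.060 m at its stop. A light spring (3 N at the stop) draws it back and a 6 N friction brake holds it where it is left
- router: compact router standing on its 92 mm round clear base, 208 mm tall; bystander; origin under its base
- mug: white mug of pencils, 82 mm across, bystander; origin under its base
- wrench: steel collet wrench 130 mm long lying flat, bystander; origin near its underside
- subbase: clear acrylic sub-base disc, 90 mm across, 6 mm thick, bystander; origin under its centre
- bar: the steel guide bar as a whole; its origin is the same point as blue_end

How it is judged:
By the outcome, as a careful person would: the job done as asked, in the order asked, and still so for the second after the job is handed in, with the robot touching nothing.
Of pad, nut, offcut, shoe only 2 to 4 are there at a start; the rules pass over those that are not, and their reading is None.
At some moment in a run one of pad, nut, offcut, shoe may be knocked a few centimetres aside while the robot is not near it.
Once in a run the grip may slacken for a moment while it holds something.
It also fails if it takes over 210 s, if anything falls off the work surface, if the arm or the gripper's body presses on something with over 40 N, if the wrist force passes 120 N, or if a joint passes its speed limit or range.

## Working session

There is one attempt and no reset: what is moved stays moved. The work goes in short steps, Python scripts to look and compute and a tool call to move; the robot and the scene stay as the last step left them, time stands still between calls to the robot, and variables do not carry over. Pictures are saved under pics/ and viewed, about 12 in all and at most 16, crops included, and the job is handed in when it is done.

Besides the shell and the picture viewer there is one more tool, called after "Request:" by a JSON object that holds its "method" and its "body", one argument or row to a line. drive_tool: Moves the arm, as the interface text tells. Its arguments: {"type":"object","properties":{"deltas":{"type":"array"},"force":{"type":"number"}},"required":["deltas"]}

```bash
mkdir -p pics; cat > h.py <<'E'
import numpy as np, cv2
from workcell import bot
def cam(n,save=None):
    c=bot.read_camera(n)
    if save: cv2.imwrite('pics/'+save,c['frame'])
    return c
def ray(c,uv,z):
    R=np.array(c['R']);t=np.array(c['t']);K=np.array(c['mtx'])
    d=R.T@np.linalg.solve(K,[uv[0],uv[1],1.]);o=-R.T@t
    return o+d*(z-o[2])/d[2]
def proj(c,X):
    p=np.array(c['mtx'])@(np.array(c['R'])@np.array(X)+np.array(c['t']));return p[:2]/p[2]
E
python3 - <<'E'
from h import *
for n in('top','side'):
    c=cam(n,n+'0.png'); R=np.array(c['R']);print(n,(-R.T@c['t']).round(3),R.round(2).tolist(),np.array(c['mtx'])[0,0])
    np.savez(n+'0.npz',**c)
s=bot.read_state();print(s['tool_pos'],s['tcp_rot'],s['width'],s['time'])
E
```

```text
top [ 0.298 -0.061  1.508] [[-0.01, -1.0, 0.0], [-0.99, 0.01, -0.13], [0.13, -0.01, -0.99]] 480.90464138723735
side [-0.283 -1.131  0.831] [[0.82, -0.58, 0.02], [-0.28, -0.42, -0.86], [0.51, 0.7, -0.51]] 502.1927985143553
[0.20234984 0.64325568 0.23006572] [-0.47684422 -3.10482489  0.00317499] 1.0020327174622488 0.1
```

View pics/top0.png

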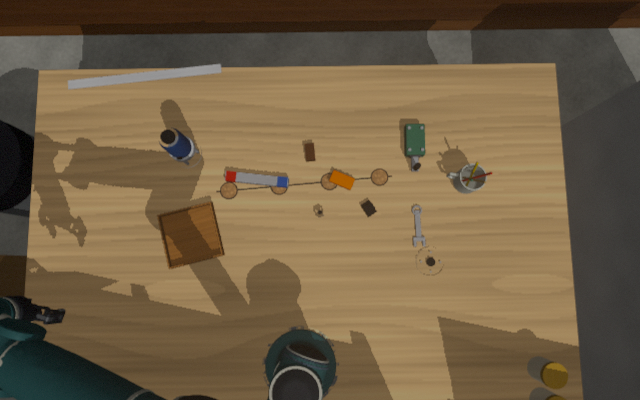

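View pics/side0.png

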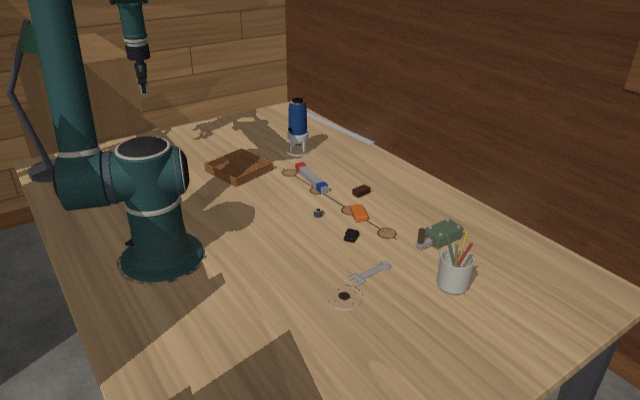

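```bash
python3 - <<'E'
from h import *
c=dict(np.load('top0.npz'));f=c['frame']
im=cv2.resize(f[110:280,150:490],None,fx=2.35,fy=2.35,interpolation=cv2.INTER_CUBIC);cv2.imwrite('pics/crop1.png',im)
hsv=cv2.cvtColor(f,cv2.COLOR_BGR2HSV)
H,S,V=[hsv[...,i].astype(int) for i in range(3)]
def rep(name,m,z,box):
    x0,y0,x1,y1=box;mm=np.zeros(m.shape,np.uint8);mm[y0:y1,x0:x1]=m[y0:y1,x0:x1]
    n,l,st,ce=cv2.connectedComponentsWithStats(mm)
    if n<2: print(name,'none');return
    k=1+np.argmax(st[1:,4]);ys,xs=np.where(l==k)
    P=np.array([ray(c,(x,y),z)[:2] for x,y in zip(xs,ys)],np.float32)
    r=cv2.minAreaRect(P*1000)
    print(name,st[k,4],ce[k].round(1),'mean',P.mean(0).round(4),'rect',np.round(r[0],1),np.round(r[1],1),round(r[2],1))
rep('pad',(H<18)&(S>200)&(V>120),.02,(325,165,360,195))
rep('offcut',(V<110),.022,(298,138,322,165))
rep('nut',(V<110),.02,(310,200,330,220))
rep('shoe',(V<80),.024,(355,195,382,220))
rep('red',((H<8)|(H>172))&(S>150),.025,(220,165,245,190))
rep('blue',(H>100)&(H<130)&(S>120),.025,(270,170,295,195))
rep('green',(H>60)&(H<100)&(S>50),.04,(395,115,435,160))
rep('tray',(H<15)&(S>120)&(V<150),.03,(150,195,235,275))
for n,u in dict(dot1=(229,190),dot2=(279,186),dot3=(329.5,181),dot4=(379,177)).items(): print(n,ray(c,u,0).round(3))
E
```

```text
pad 286 [341.4 179.4] mean [ 0.5651 -0.1368] rect [ 565.2 -136.9] [72.6 39.5] 66.2
offcut 182 [309.1 151.2] mean [ 0.6567 -0.0364] rect [657.3 -36.2] [31.6 58.3] 89.4
nut 23 [319.6 212. ] mean [ 0.4632 -0.0669] rect [463.  -66.6] [15.6 12.5] 89.2
shoe 137 [368.3 207.6] mean [ 0.474  -0.2184] rect [ 473.9 -219. ] [43.2 31.3] 32.2
red 101 [230.4 176. ] mean [0.5799 0.2108] rect [579.9 210.5] [28.6 31.8] 89.2
blue 85 [281.9 181.5] mean [0.56   0.0495] rect [560.1  50.8] [28.1 28.6] 89.2
green 449 [415.2 139.4] mean [ 0.6856 -0.37  ] rect [ 685.4 -370.9] [53.3 94.6] 87.8
tray 17 [172.4 216.6] mean [0.454  0.3872] rect [456. 387.] [25.1  9.2] 1.5
dot1 [0.54  0.219 0.   ]
dot2 [0.55  0.061 0.   ]
dot3 [ 0.564 -0.1    0.   ]
dot4 [ 0.575 -0.258  0.   ]
```

View pics/crop1.png

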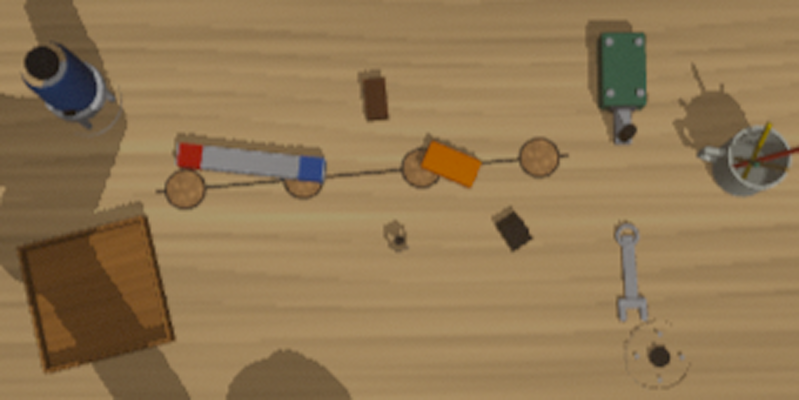

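Request:
{"method": "drive_tool", "body": {
  "deltas": [
    {"hand": 1, "offset": [3, -6, 2], "angular": [0, 0, 0]},
    {"hand": 1, "offset": [6, -12, 4], "angular": [0, 0, 0]},
    {"hand": 1, "offset": [9, -18, 6], "angular": [0, 0, 0]},
    {"hand": 1, "offset": [12, -23, 7], "angular": [0, 0, 0]},
    {"hand": 1, "offset": [14, -28, 7], "angular": [0, 0, 0]},
    {"hand": 1, "offset": [17, -33, 8], "angular": [0, 0, 0]},
    {"hand": 1, "offset": [19, -38, 9], "angular": [0, 0, 0]},
    {"hand": 1, "offset": [21, -43, 10], "angular": [0, 0, 0]}
  ]
}}

```text
time: 1.1
tool_pos: [0.4129, 0.2118, 0.3313]
tcp_rot: [-0.478, -3.105, 0.0]
wrist_force: [0.6, 0.1, 0.4]
width: 1.005
```

Request:
{"method": "drive_tool", "body": {
  "deltas": [
    {"hand": 1, "offset": [3, -5, 0], "angular": [0, 0, 0]},
    {"hand": 1, "offset": [5, -10, 0], "angular": [0, 0, 0]},
    {"hand": 1, "offset": [7, -15, 0], "angular": [0, 0, 0]},
    {"hand": 1, "offset": [9, -20, 0], "angular": [0, 0, 0]},
    {"hand": 1, "offset": [11, -25, 0], "angular": [0, 0, 0]},
    {"hand": 1, "offset": [13, -29, 0], "angular": [0, 0, 0]},
    {"hand": 1, "offset": [13, -29, 0], "angular": [0, 0, 0]},
    {"hand": 1, "offset": [13, -29, 0], "angular": [0, 0, 0]}
  ]
}}

```text
time: 2.1
tool_pos: [0.5421, -0.0758, 0.3306]
tcp_rot: [-0.478, -3.103, -0.001]
wrist_force: [-0.3, -0.7, -0.1]
width: 1.003
```

```bash
cat >> h.py <<'E'
from scipy.spatial.transform import Rotation as Ro
def st():
    s=bot.read_state();R=Ro.from_rotvec(s['tcp_rot']).as_matrix()
    psi=np.degrees(np.arctan2(R[1,1],R[0,1]))
    print('t %.1f pos %s psi %.1f tilt %s w %.3f F %s q6 %.0f'%(s['time'],np.round(s['tool_pos'],4),psi,R[:,2].round(3),s['width'],np.round(s['wrist_force'],1),np.degrees(s['q'][5])))
    return s,R
def blobs(c,m,z,box=None,amin=100):
    mm=m.astype(np.uint8)
    if box: b=np.zeros_like(mm);x0,y0,x1,y1=box;b[y0:y1,x0:x1]=mm[y0:y1,x0:x1];mm=b
    mm=cv2.morphologyEx(mm,cv2.MORPH_OPEN,np.ones((3,3),np.uint8))
    n,l,s,ce=cv2.connectedComponentsWithStats(mm);out=[]
    for k in range(1,n):
        if s[k,4]<amin: continue
        cs,_=cv2.findContours((l==k).astype(np.uint8),cv2.RETR_EXTERNAL,cv2.CHAIN_APPROX_NONE)
        P=np.array([ray(c,p[0],z)[:2]*1000 for p in max(cs,key=len)],np.float32)
        r=cv2.minAreaRect(P); b=cv2.boxPoints(r);e=b[1]-b[0];e2=b[2]-b[1]
        if np.linalg.norm(e2)>np.linalg.norm(e): e=e2
        out.append(dict(area=int(s[k,4]),px=ce[k].round(0).tolist(),c=np.round(r[0],1).tolist(),size=sorted(np.round(r[1],1).tolist()),long=round(float(np.degrees(np.arctan2(e[1],e[0])))%180,1)))
    return out
E
python3 - <<'E'
from h import *
st();c=cam('wrist','w1.png');np.savez('w1.npz',**c)
print(proj(c,[.565,-.137,.02]),proj(c,[.657,-.036,.022]),proj(c,[.463,-.067,.02]),proj(c,[.474,-.219,.024]))
c=dict(np.load('top0.npz'));print('tray',ray(c,(191,235.1),.032))
E
```

```text
t 2.1 pos [ 0.5421 -0.0758  0.3306] psi 72.5 tilt [-0.002  0.001 -1.   ] w 1.003 F [-0.3 -0.7 -0.1] q6 -83
[279.01958524 183.71226887] [362.83198855 221.29813396] [303.12883283  98.51782682] [201.20328672 140.8358538 ]
tray [0.3961497  0.32831811 0.032     ]
```

View pics/w1.png

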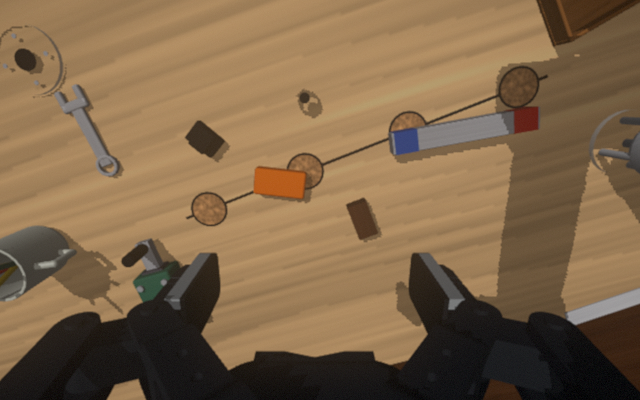

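```bash
python3 - <<'E'
from h import *
c=dict(np.load('w1.npz'));hsv=cv2.cvtColor(c['frame'],cv2.COLOR_BGR2HSV);H,S,V=[hsv[...,i].astype(int) for i in range(3)]
def P(n,m,z,box,a=60):
    for b in blobs(c,m,z,box,a): print(n,b)
P('pad',(H<16)&(S>220)&(V>150),.02,(240,155,320,210))
P('off',(V<100),.022,(335,185,395,250))
P('shoe',(V<75),.024,(175,110,240,170))
P('nut',(V<110)|(S<70),.02,(290,80,330,120),20)
P('blue',(H>100)&(H<130)&(S>120),.025,(380,120,430,165))
P('red',((H<8)|(H>172))&(S>170),.025,(500,95,550,140))
P('knob',(V<70),.067,(115,235,165,275),20)
P('green',(H>60)&(H<100)&(S>50),.04,(120,240,215,310))
for n,u in dict(d4=(209,208),d3=(305,170),d1=(518,87),nut=(308,102)).items(): print(n,(ray(c,u,0)*1000).round(1))
# refine dots: rim dark ring via Hough
g=cv2.cvtColor(c['frame'],cv2.COLOR_BGR2GRAY);g=cv2.resize(g,None,fx=2,fy=2,interpolation=cv2.INTER_CUBIC)
h=cv2.HoughCircles(g,cv2.HOUGH_GRADIENT,1,60,param1=120,param2=22,minRadius=30,maxRadius=46)
for x,y,r in h[0]:
    print('hough',x/2,y/2,r/2,(ray(c,(x/2-.25,y/2-.25),0)*1000).round(1))
cv2.imwrite('pics/w1c.png',cv2.resize(c['frame'][60:300,100:420],None,fx=2.5,fy=2.5,interpolation=cv2.INTER_CUBIC))
E
```

```text
off {'area': 748, 'px': [362.0, 218.0], 'c': [652.7, -35.8], 'size': [29.7, 61.1], 'long': 4.2}
shoe {'area': 764, 'px': [204.0, 139.0], 'c': [473.9, -214.7], 'size': [35.0, 43.7], 'long': 31.4}
nut {'area': 99, 'px': [304.0, 97.0], 'c': [461.5, -65.3], 'size': [12.9, 13.5], 'long': 72.5}
blue {'area': 449, 'px': [406.0, 141.0], 'c': [560.0, 51.6], 'size': [28.8, 29.5], 'long': 83.1}
red {'area': 526, 'px': [526.0, 119.0], 'c': [579.5, 213.3], 'size': [29.5, 31.3], 'long': 172.6}
knob {'area': 148, 'px': [157.0, 259.0], 'c': [604.1, -325.3], 'size': [15.4, 49.5], 'long': 164.7}
knob {'area': 303, 'px': [135.0, 255.0], 'c': [591.9, -353.9], 'size': [15.4, 44.9], 'long': 111.4}
green {'area': 519, 'px': [151.0, 285.0], 'c': [656.5, -369.3], 'size': [40.3, 54.5], 'long': 88.3}
d4 [ 573.2 -257.1    0. ]
d3 [560.8 -96.5   0. ]
d1 [537.9 222.8   0. ]
nut [469.2 -62.5   0. ]
hough 517.25 84.25 21.6 [533.5 221.9   0. ]
hough 208.75 207.75 15.75 [ 572.2 -257.5    0. ]
hough 408.75 130.25 19.3 [549.7  64.3   0. ]
hough 306.25 170.75 17.5 [562.  -95.4   0. ]
```

View pics/w1c.png

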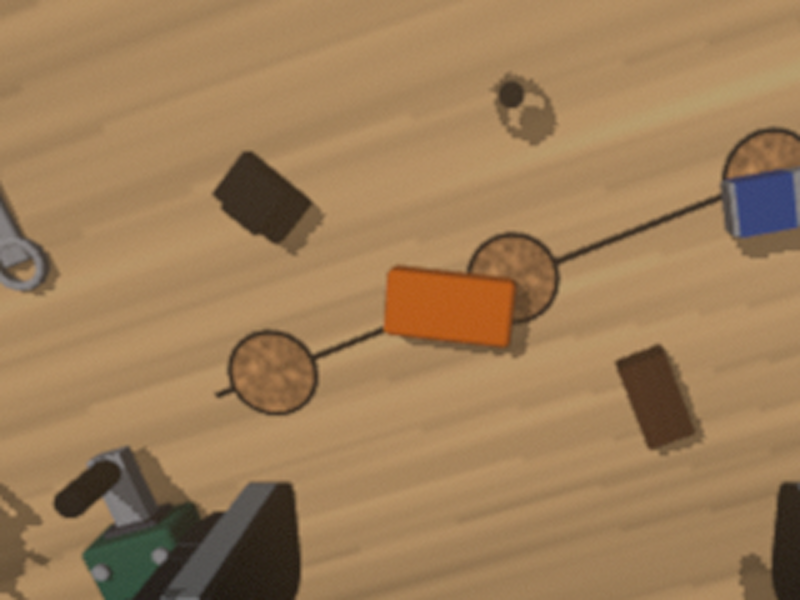

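Request:
{"method": "drive_tool", "body": {
  "deltas": [
    {"hand": 1, "offset": [3, 1, -5], "angular": [0, 0, 8]},
    {"hand": 1, "offset": [6, 2, -10], "angular": [0, 0, 16]},
    {"hand": 1, "offset": [9, 3, -15], "angular": [0, 0, 24]},
    {"hand": 1, "offset": [11.1, 4, -20], "angular": [0, 0, 25]},
    {"hand": 1, "offset": [11.1, 4, -25], "angular": [0, 0, 25]},
    {"hand": 1, "offset": [11.1, 4, -29], "angular": [0, 0, 25]},
    {"hand": 1, "offset": [11.1, 4, -32], "angular": [0, 0, 25]},
    {"hand": 1, "offset": [11.1, 4, -32.7], "angular": [0, 0, 25]}
  ],
  "force": 50
}}

```text
time: 3.15
tool_pos: [0.6509, -0.0343, 0.0017]
tcp_rot: [0.209, -3.129, -0.002]
wrist_force: [-0.6, -0.9, 0.3]
width: 1.001
```

Request:
{"method": "drive_tool", "body": {
  "deltas": [
    {"hand": 0.1, "offset": [0, 0, 0], "angular": [0, 0, 0]},
    {"hand": 0.1, "offset": [0, 0, 0], "angular": [0, 0, 0]},
    {"hand": 0.1, "offset": [0, 0, 0], "angular": [0, 0, 0]},
    {"hand": 0.1, "offset": [0, 0, 0], "angular": [0, 0, 0]},
    {"hand": 0.1, "offset": [0, 0, 0], "angular": [0, 0, 0]},
    {"hand": 0.1, "offset": [0, 0, 0], "angular": [0, 0, 0]},
    {"hand": 0.1, "offset": [0, 0, 3], "angular": [0, 0, 0]},
    {"hand": 0.1, "offset": [0, 0, 8], "angular": [0, 0, 0]}
  ]
}}

```text
time: 4.15
tool_pos: [0.6512, -0.0361, 0.0827]
tcp_rot: [0.206, -3.129, -0.001]
wrist_force: [1.3, 0.3, -0.4]
width: 0.338
```

```bash
python3 - <<'E'
from h import *
st()
E
```

```text
t 4.2 pos [ 0.6512 -0.0361  0.0827] psi 97.5 tilt [-0.006  0.001 -1.   ] w 0.338 F [ 1.3  0.3 -0.4] q6 -103
```

Request:
{"method": "drive_tool", "body": {
  "deltas": [
    {"hand": 0.1, "offset": [-2, 3, 3], "angular": [0, 0, -8]},
    {"hand": 0.1, "offset": [-5, 8, 5], "angular": [0, 0, -18]},
    {"hand": 0.1, "offset": [-8, 13, 6], "angular": [0, 0, -28]},
    {"hand": 0.1, "offset": [-11, 18, 6], "angular": [0, 0, -38]},
    {"hand": 0.1, "offset": [-14, 23, 6], "angular": [0, 0, -48]},
    {"hand": 0.1, "offset": [-17, 29, 6], "angular": [0, 0, -58]},
    {"hand": 0.1, "offset": [-20, 35, 6], "angular": [0, 0, -68]},
    {"hand": 0.1, "offset": [-23.4, 41.2, 6], "angular": [0, 0, -78]}
  ]
}}

```text
time: 5.15
tool_pos: [0.4335, 0.3507, 0.1448]
tcp_rot: [1.798, 2.575, 0.002]
wrist_force: [0.4, 0.3, -0.4]
width: 0.342
```

Request:
{"method": "drive_tool", "body": {
  "deltas": [
    {"hand": 0.1, "offset": [0, 0, -1], "angular": [0, 0, -5]},
    {"hand": 0.1, "offset": [0, 0, -5], "angular": [0, 0, -5]},
    {"hand": 0.1, "offset": [0, 0, -9], "angular": [0, 0, -5]},
    {"hand": 0.1, "offset": [0, 0, -12], "angular": [0, 0, -5]},
    {"hand": 0.1, "offset": [0, 0, -13.1], "angular": [0, 0, -5]},
    {"hand": 0.1, "offset": [0, 0, -13.1], "angular": [0, 0, -5]},
    {"hand": 0.5, "offset": [0, 0, -13.1], "angular": [0, 0, -5]},
    {"hand": 0.5, "offset": [0, 0, -13.1], "angular": [0, 0, -5]}
  ]
}}

```text
time: 6.15
tool_pos: [0.4353, 0.3498, 0.0145]
tcp_rot: [1.902, 2.5, 0.003]
wrist_force: [-0.2, -0.3, -0.1]
width: 0.5
```

Request:
{"method": "drive_tool", "body": {
  "deltas": [
    {"hand": 0.5, "offset": [0, 0, 0], "angular": [0, 0, 0]},
    {"hand": 0.5, "offset": [0, 0, 3], "angular": [0, 0, 0]},
    {"hand": 0.5, "offset": [0, 0, 7], "angular": [0, 0, 0]},
    {"hand": 0.5, "offset": [0, 0, 12], "angular": [0, 0, 0]},
    {"hand": 1, "offset": [2, -4, 16], "angular": [0, 0, -5]},
    {"hand": 1, "offset": [4, -8, 20], "angular": [0, 0, -10]},
    {"hand": 1, "offset": [4, -8, 20], "angular": [0, 0, -10]}
  ]
}}

```text
time: 7.02
tool_pos: [0.478, 0.2684, 0.2183]
tcp_rot: [2.114, 2.318, 0.013]
wrist_force: [0.4, 0.2, -0.1]
width: 1.002
```

```bash
python3 - <<'E'
from h import *
st();c=cam('wrist','w2.png');np.savez('w2.npz',**c)
E
```

```text
t 7.0 pos [0.478  0.2684 0.2183] psi 5.3 tilt [ 0.009  0.003 -1.   ] w 1.002 F [ 0.4  0.2 -0.1] q6 21
```

View pics/w2.png

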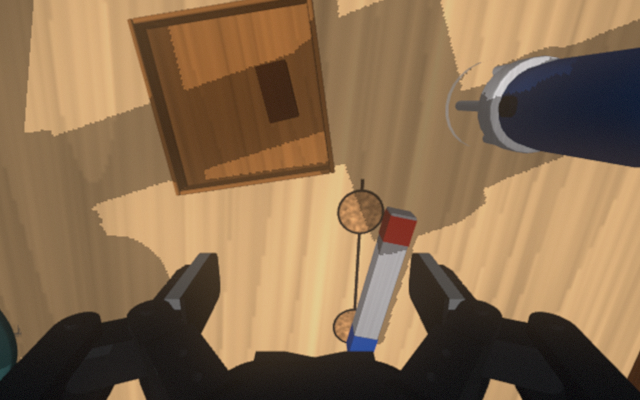

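```bash
cat >> h.py <<'E'
def topitems():
    c=cam('top');hsv=cv2.cvtColor(c['frame'],cv2.COLOR_BGR2HSV);H,S,V=[hsv[...,i].astype(int) for i in range(3)]
    box=(285,130,395,235)
    for n,m,z,a in(('pad',(H<18)&(S>200)&(V>120),.02,150),('dark',(V<80),.022,12),('blue',(H>100)&(H<130)&(S>120),.025,30),('red',((H<8)|(H>172))&(S>150),.025,30)):
        for b in blobs(c,m,z,box if n in('pad','dark') else (215,110,400,260),a):
            print(n,b)
    return c
E
python3 - <<'E'
from h import *
topitems()
E
```

```text
pad {'area': 278, 'px': [341.0, 179.0], 'c': [565.1, -137.0], 'size': [39.1, 72.3], 'long': 67.0}
dark {'area': 122, 'px': [368.0, 208.0], 'c': [474.0, -218.2], 'size': [29.6, 40.6], 'long': 32.2}
blue {'area': 84, 'px': [282.0, 182.0], 'c': [560.1, 49.4], 'size': [25.0, 28.8], 'long': 179.7}
red {'area': 94, 'px': [230.0, 176.0], 'c': [579.9, 210.5], 'size': [28.4, 31.8], 'long': 179.2}
```

Request:
{"method": "drive_tool", "body": {
  "deltas": [
    {"hand": 1, "offset": [1, -4, 0], "angular": [0, 0, -4]},
    {"hand": 1, "offset": [2, -9, 0], "angular": [0, 0, -8]},
    {"hand": 1, "offset": [3, -14, 0], "angular": [0, 0, -12]},
    {"hand": 1, "offset": [4, -19, 0], "angular": [0, 0, -16]},
    {"hand": 1, "offset": [5, -24, 0], "angular": [0, 0, -20]},
    {"hand": 1, "offset": [6, -29, 0], "angular": [0, 0, -24]},
    {"hand": 1, "offset": [7.5, -34, 0], "angular": [0, 0, -28]},
    {"hand": 1, "offset": [8.7, -39, 0], "angular": [0, 0, -28.5]}
  ]
}}

```text
time: 8.12
tool_pos: [0.5607, -0.1207, 0.2108]
tcp_rot: [-2.616, -1.733, 0.003]
wrist_force: [-0.2, 0.4, -0.1]
width: 1.002
```

```bash
python3 - <<'E'
from h import *
st()
E
```

```text
t 8.1 pos [ 0.5607 -0.1207  0.2108] psi -22.9 tilt [-0.003  0.002 -1.   ] w 1.002 F [-0.2  0.4 -0.1] q6 8
```

Request:
{"method": "drive_tool", "body": {
  "deltas": [
    {"hand": 1, "offset": [0, -1.5, -4], "angular": [0, 0, 0]},
    {"hand": 1, "offset": [0, -1.5, -9], "angular": [0, 0, 0]},
    {"hand": 1, "offset": [0, -1.5, -14], "angular": [0, 0, 0]},
    {"hand": 1, "offset": [0, -1.5, -18], "angular": [0, 0, 0]},
    {"hand": 1, "offset": [0, -1.5, -20.5], "angular": [0, 0, 0]},
    {"hand": 1, "offset": [0, -1.5, -21.5], "angular": [0, 0, 0]},
    {"hand": 1, "offset": [0, -1.5, -21.5], "angular": [0, 0, 0]},
    {"hand": 0.2, "offset": [0, -1.5, -21.5], "angular": [0, 0, 0]}
  ]
}}

```text
time: 9.12
tool_pos: [0.5624, -0.1357, -0.0007]
tcp_rot: [2.618, 1.734, 0.002]
wrist_force: [0.6, -1.0, 0.1]
width: 0.817
```

Request:
{"method": "drive_tool", "body": {
  "deltas": [
    {"hand": 0.2, "offset": [0, 0, 0], "angular": [0, 0, 0]},
    {"hand": 0.2, "offset": [0, 0, 0], "angular": [0, 0, 0]},
    {"hand": 0.2, "offset": [0, 0, 0], "angular": [0, 0, 0]},
    {"hand": 0.2, "offset": [0, 0, 0], "angular": [0, 0, 0]},
    {"hand": 0.2, "offset": [0, 0, 2], "angular": [0, 0, 0]},
    {"hand": 0.2, "offset": [0, 0, 6], "angular": [0, 0, 0]},
    {"hand": 0.2, "offset": [0, 0, 11], "angular": [0, 0, 0]},
    {"hand": 0.2, "offset": [0, 0, 13], "angular": [0, 0, 0]}
  ]
}}

```text
time: 10.12
tool_pos: [0.5635, -0.1365, 0.1328]
tcp_rot: [2.616, 1.731, 0.006]
wrist_force: [0.5, -0.6, 0.1]
width: 0.451
```

```bash
python3 - <<'E'
from h import *
st()
E
```

```text
t 10.1 pos [ 0.5635 -0.1365  0.1328] psi -23.0 tilt [ 0.006 -0.002 -1.   ] w 0.451 F [ 0.5 -0.6  0.1] q6 7
```

Request:
{"method": "drive_tool", "body": {
  "deltas": [
    {"hand": 0.2, "offset": [-1.5, 4, 1], "angular": [0, 0, 5]},
    {"hand": 0.2, "offset": [-3.5, 8, 1], "angular": [0, 0, 10]},
    {"hand": 0.2, "offset": [-5, 12, 1], "angular": [0, 0, 15]},
    {"hand": 0.2, "offset": [-7, 16, 1], "angular": [0, 0, 20]},
    {"hand": 0.2, "offset": [-9, 20, 1], "angular": [0, 0, 25]},
    {"hand": 0.2, "offset": [-10.5, 24, 1], "angular": [0, 0, 30]},
    {"hand": 0.2, "offset": [-12, 28, 1], "angular": [0, 0, 35]},
    {"hand": 0.2, "offset": [-14, 32, 1], "angular": [0, 0, 37.5]}
  ]
}}

```text
time: 11.12
tool_pos: [0.4203, 0.1852, 0.138]
tcp_rot: [-1.922, -2.485, 0.001]
wrist_force: [0.3, 0.5, -0.8]
width: 0.456
```

Request:
{"method": "drive_tool", "body": {
  "deltas": [
    {"hand": 0.2, "offset": [-1.5, 4, 0], "angular": [0, 0, 0]},
    {"hand": 0.2, "offset": [-3.5, 8, 0], "angular": [0, 0, 0]},
    {"hand": 0.2, "offset": [-5, 12, 0], "angular": [0, 0, 0]},
    {"hand": 0.2, "offset": [-6.8, 16, 0], "angular": [0, 0, 0]},
    {"hand": 0.2, "offset": [-6.8, 16, 0], "angular": [0, 0, 0]}
  ]
}}

```text
time: 11.75
tool_pos: [0.3518, 0.3459, 0.1379]
tcp_rot: [-1.918, -2.487, 0.001]
wrist_force: [0.8, -0.6, -0.6]
width: 0.453
```

```bash
python3 - <<'E'
from h import *
st()
E
```

```text
t 11.8 pos [0.3518 0.3459 0.1379] psi 14.7 tilt [-0.001 -0.    -1.   ] w 0.453 F [ 0.8 -0.6 -0.6] q6 27
```

Request:
{"method": "drive_tool", "body": {
  "deltas": [
    {"hand": 0.2, "offset": [0.6, 0.1, -4], "angular": [0, 0, 0]},
    {"hand": 0.2, "offset": [0.6, 0.1, -8], "angular": [0, 0, 0]},
    {"hand": 0.2, "offset": [0.6, 0.1, -11], "angular": [0, 0, 0]},
    {"hand": 0.2, "offset": [0.6, 0.1, -12.8], "angular": [0, 0, 0]},
    {"hand": 0.2, "offset": [0.6, 0.1, -12.8], "angular": [0, 0, 0]},
    {"hand": 0.57, "offset": [0.6, 0.1, -12.8], "angular": [0, 0, 0]},
    {"hand": 0.57, "offset": [0.6, 0.1, -12.8], "angular": [0, 0, 0]},
    {"hand": 0.57, "offset": [0.6, 0.1, -12.8], "angular": [0, 0, 0]}
  ]
}}

```text
time: 12.75
tool_pos: [0.3601, 0.3457, 0.0114]
tcp_rot: [1.923, 2.483, 0.003]
wrist_force: [-0.0, 0.1, 0.1]
width: 0.569
```

Request:
{"method": "drive_tool", "body": {
  "deltas": [
    {"hand": 0.57, "offset": [0, 0, 4], "angular": [0, 0, 0]},
    {"hand": 0.57, "offset": [0, 0, 9], "angular": [0, 0, 0]},
    {"hand": 0.8, "offset": [1, -4, 11], "angular": [0, 0, 0]},
    {"hand": 0.8, "offset": [2, -8, 11], "angular": [0, 0, 0]},
    {"hand": 0.8, "offset": [3, -12, 11], "angular": [0, 0, 0]},
    {"hand": 0.8, "offset": [4, -16, 11], "angular": [0, 0, 0]},
    {"hand": 0.8, "offset": [5, -20, 11], "angular": [0, 0, 0]},
    {"hand": 0.8, "offset": [6, -24, 11], "angular": [0, 0, 0]}
  ]
}}

```text
time: 13.75
tool_pos: [0.4198, 0.104, 0.121]
tcp_rot: [1.923, 2.483, 0.002]
wrist_force: [0.7, 0.9, -0.8]
width: 0.799
```

```bash
python3 - <<'E'
from h import *
st();c=topitems();cv2.imwrite('pics/t3.png',cv2.resize(c['frame'][110:280,150:490],None,fx=2.35,fy=2.35,interpolation=cv2.INTER_CUBIC))
c=cam('wrist','w3.png');np.savez('w3.npz',**c);print(proj(c,[.462,-.065,.02]))
E
```

```text
t 13.8 pos [0.4198 0.104  0.121 ] psi 14.5 tilt [ 0.002  0.    -1.   ] w 0.799 F [ 0.7  0.9 -0.8] q6 -4
dark {'area': 122, 'px': [368.0, 208.0], 'c': [474.0, -218.2], 'size': [29.6, 40.6], 'long': 32.2}
blue {'area': 85, 'px': [282.0, 182.0], 'c': [560.1, 49.4], 'size': [25.0, 28.8], 'long': 179.7}
red {'area': 95, 'px': [230.0, 176.0], 'c': [579.9, 210.5], 'size': [28.4, 31.8], 'long': 179.2}
[313.68189908 369.26387355]
```

View pics/t3.png

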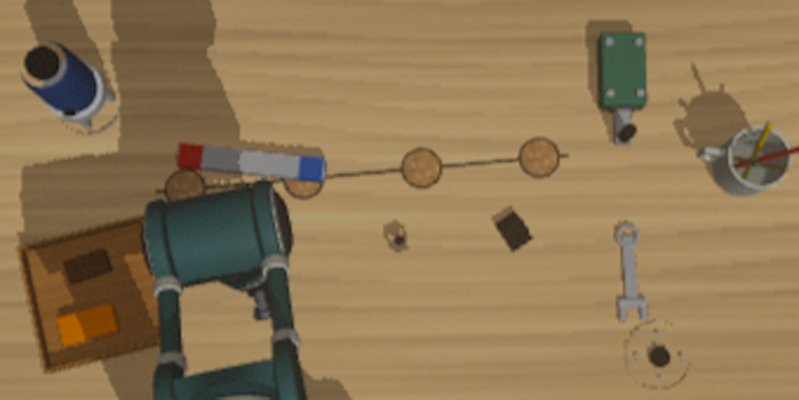

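Request:
{"method": "drive_tool", "body": {
  "deltas": [
    {"hand": 1, "offset": [0.5, -4, 1], "angular": [0, 0, 0]},
    {"hand": 1, "offset": [1, -8, 2], "angular": [0, 0, 0]},
    {"hand": 1, "offset": [1.5, -12, 3], "angular": [0, 0, 0]},
    {"hand": 1, "offset": [2, -16, 3], "angular": [0, 0, 0]},
    {"hand": 1, "offset": [3, -19, 3], "angular": [0, 0, 0]},
    {"hand": 1, "offset": [4, -22, 3], "angular": [0, 0, 0]},
    {"hand": 1, "offset": [4, -24, 3], "angular": [0, 0, 0]},
    {"hand": 1, "offset": [4, -24, 3], "angular": [0, 0, 0]}
  ]
}}

```text
time: 14.85
tool_pos: [0.4598, -0.1351, 0.1506]
tcp_rot: [1.925, 2.482, 0.001]
wrist_force: [0.6, 0.7, 0.2]
width: 1.007
```

```bash
python3 - <<'E'
from h import *
st();c=cam('wrist','w4.png');np.savez('w4.npz',**c);p=proj(c,[.462,-.066,.02]);print(p)
x,y=p.astype(int);cv2.imwrite('pics/w4c.png',cv2.resize(c['frame'][max(0,y-60):y+60,max(0,x-80):x+80],None,fx=4,fy=4,interpolation=cv2.INTER_CUBIC))
E
```

```text
t 14.8 pos [ 0.4598 -0.1351  0.1506] psi 14.4 tilt [ 0.001  0.    -1.   ] w 1.007 F [0.6 0.7 0.2] q6 -34
[338.98189042 109.78273235]
```

View pics/w4c.png

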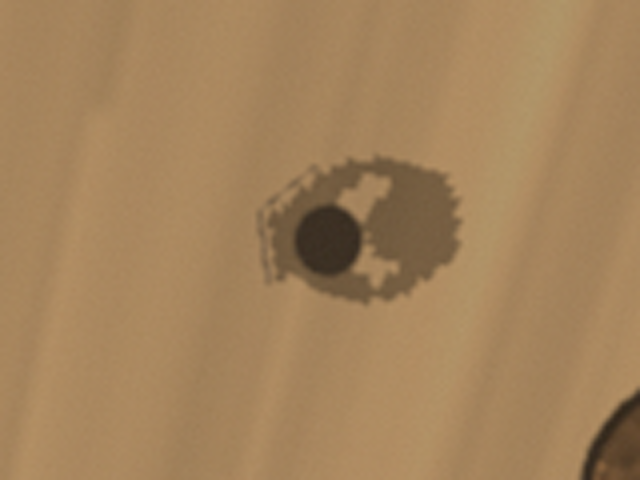

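Request:
{"method": "drive_tool", "body": {
  "deltas": [
    {"hand": 1, "offset": [0.2, 3, 0], "angular": [0, 0, 0]},
    {"hand": 1, "offset": [0.2, 6.9, -2], "angular": [0, 0, 0]},
    {"hand": 1, "offset": [0.2, 6.9, -7], "angular": [0, 0, 0]},
    {"hand": 1, "offset": [0.2, 6.9, -12], "angular": [0, 0, 0]},
    {"hand": 1, "offset": [0.2, 6.9, -14.3], "angular": [0, 0, 0]},
    {"hand": 1, "offset": [0.2, 6.9, -14.8], "angular": [0, 0, 0]},
    {"hand": 1, "offset": [0.2, 6.9, -14.8], "angular": [0, 0, 0]},
    {"hand": 0, "offset": [0.2, 6.9, -14.8], "angular": [0, 0, 0]}
  ]
}}

```text
time: 15.9
tool_pos: [0.4629, -0.0658, 0.0038]
tcp_rot: [1.922, 2.482, 0.002]
wrist_force: [0.1, -0.1, 0.2]
width: 0.82
```

Request:
{"method": "drive_tool", "body": {
  "deltas": [
    {"hand": 0, "offset": [0, 0, 0], "angular": [0, 0, 0]},
    {"hand": 0, "offset": [0, 0, 0], "angular": [0, 0, 0]},
    {"hand": 0, "offset": [0, 0, 0], "angular": [0, 0, 0]},
    {"hand": 0, "offset": [0, 0, 0], "angular": [0, 0, 0]},
    {"hand": 0, "offset": [0, 0, 0], "angular": [0, 0, 0]},
    {"hand": 0, "offset": [0, 0, 3], "angular": [0, 0, 0]},
    {"hand": 0, "offset": [0, 0, 8], "angular": [0, 0, 0]},
    {"hand": 0, "offset": [0, 0, 11], "angular": [0, 0, 0]}
  ]
}}

```text
time: 16.9
tool_pos: [0.4623, -0.0661, 0.1147]
tcp_rot: [1.923, 2.481, 0.002]
wrist_force: [0.6, -0.9, -1.4]
width: 0.328
```

```bash
python3 - <<'E'
from h import *
st()
E
```

```text
t 16.9 pos [ 0.4623 -0.0661  0.1147] psi 14.5 tilt [ 0.003 -0.001 -1.   ] w 0.328 F [ 0.6 -0.9 -1.4] q6 -26
```

Request:
{"method": "drive_tool", "body": {
  "deltas": [
    {"hand": 0, "offset": [-1, 4, 0], "angular": [0, 0, 0]},
    {"hand": 0, "offset": [-2, 9, 0], "angular": [0, 0, 0]},
    {"hand": 0, "offset": [-3, 14, 0], "angular": [0, 0, 0]},
    {"hand": 0, "offset": [-4, 19, 0], "angular": [0, 0, 0]},
    {"hand": 0, "offset": [-6, 24, 0], "angular": [0, 0, 0]},
    {"hand": 0, "offset": [-7.5, 29, 0], "angular": [0, 0, 0]},
    {"hand": 0, "offset": [-8.3, 33.9, 0], "angular": [0, 0, 0]},
    {"hand": 0, "offset": [-8.3, 33.9, 0], "angular": [0, 0, 0]}
  ]
}}

```text
time: 17.9
tool_pos: [0.3778, 0.2759, 0.1127]
tcp_rot: [-1.918, -2.488, -0.002]
wrist_force: [0.4, -0.5, 0.2]
width: 0.327
```

Request:
{"method": "drive_tool", "body": {
  "deltas": [
    {"hand": 0, "offset": [0, 0, -4], "angular": [0, 0, 0]},
    {"hand": 0, "offset": [0, 0, -8], "angular": [0, 0, 0]},
    {"hand": 0, "offset": [0, 0, -10], "angular": [0, 0, 0]},
    {"hand": 0, "offset": [0, 0, -10.4], "angular": [0, 0, 0]},
    {"hand": 0.5, "offset": [0, 0, -10.4], "angular": [0, 0, 0]},
    {"hand": 0.5, "offset": [0, 0, -10.4], "angular": [0, 0, 0]},
    {"hand": 0.5, "offset": [0, 0, -10.4], "angular": [0, 0, 0]},
    {"hand": 0.5, "offset": [0, 0, -7], "angular": [0, 0, 0]}
  ]
}}

```text
time: 18.9
tool_pos: [0.376, 0.2714, 0.0403]
tcp_rot: [-1.923, -2.482, 0.01]
wrist_force: [0.5, -0.1, 0.7]
width: 0.5
```

Request:
{"method": "drive_tool", "body": {
  "deltas": [
    {"hand": 0.5, "offset": [0, 0, 5], "angular": [0, 0, 0]},
    {"hand": 1, "offset": [1, -4, 8], "angular": [0, 0, -9]},
    {"hand": 1, "offset": [2, -8, 10], "angular": [0, 0, -18]},
    {"hand": 1, "offset": [3, -13, 10], "angular": [0, 0, -27]},
    {"hand": 1, "offset": [4, -18, 10], "angular": [0, 0, -36]},
    {"hand": 1, "offset": [5, -23, 10], "angular": [0, 0, -45]},
    {"hand": 1, "offset": [6, -28, 10], "angular": [0, 0, -54]},
    {"hand": 1, "offset": [7, -33, 10], "angular": [0, 0, -63]}
  ]
}}

```text
time: 19.9
tool_pos: [0.4486, -0.0586, 0.1427]
tcp_rot: [2.94, 1.105, 0.002]
wrist_force: [0.0, 0.3, 0.5]
width: 1.0
```

```bash
python3 - <<'E'
from h import *
st();topitems()
E
```

```text
t 19.9 pos [ 0.4486 -0.0586  0.1427] psi -48.8 tilt [ 0.001 -0.    -1.   ] w 1.000 F [0.  0.3 0.5] q6 38
dark {'area': 1398, 'px': [314.0, 194.0], 'c': [494.0, -45.7], 'size': [179.6, 185.7], 'long': 79.2}
dark {'area': 21, 'px': [287.0, 194.0], 'c': [522.4, 34.1], 'size': [12.5, 15.9], 'long': 179.6}
dark {'area': 127, 'px': [368.0, 208.0], 'c': [473.9, -218.2], 'size': [31.4, 42.2], 'long': 38.3}
dark {'area': 12, 'px': [335.0, 208.0], 'c': [473.1, -114.9], 'size': [6.2, 9.4], 'long': 178.9}
dark {'area': 164, 'px': [288.0, 221.0], 'c': [433.1, 28.6], 'size': [24.8, 74.6], 'long': 179.2}
dark {'area': 137, 'px': [335.0, 226.0], 'c': [418.2, -115.0], 'size': [25.0, 52.3], 'long': 170.9}
blue {'area': 68, 'px': [282.0, 181.0], 'c': [560.1, 49.4], 'size': [22.2, 25.1], 'long': 89.2}
red {'area': 93, 'px': [230.0, 176.0], 'c': [579.9, 210.5], 'size': [28.5, 31.8], 'long': 179.2}
```

Request:
{"method": "drive_tool", "body": {
  "deltas": [
    {"hand": 1, "offset": [1, -5, 0], "angular": [0, 0, -4]},
    {"hand": 1, "offset": [2, -11, 0], "angular": [0, 0, -9]},
    {"hand": 1, "offset": [2.5, -15.8, -2], "angular": [0, 0, -9]},
    {"hand": 1, "offset": [2.5, -15.8, -7], "angular": [0, 0, -9]},
    {"hand": 1, "offset": [2.5, -15.8, -12], "angular": [0, 0, -9]},
    {"hand": 1, "offset": [2.5, -15.8, -14], "angular": [0, 0, -9]},
    {"hand": 1, "offset": [2.5, -15.8, -14], "angular": [0, 0, -9]},
    {"hand": 0.1, "offset": [2.5, -15.8, -14], "angular": [0, 0, -9]}
  ]
}}

```text
time: 20.95
tool_pos: [0.4744, -0.2152, 0.0034]
tcp_rot: [3.015, 0.879, 0.002]
wrist_force: [-0.4, 0.6, -0.5]
width: 0.817
```

Request:
{"method": "drive_tool", "body": {
  "deltas": [
    {"hand": 0.1, "offset": [0, 0, 0], "angular": [0, 0, 0]},
    {"hand": 0.1, "offset": [0, 0, 0], "angular": [0, 0, 0]},
    {"hand": 0.1, "offset": [0, 0, 0], "angular": [0, 0, 0]},
    {"hand": 0.1, "offset": [0, 0, 0], "angular": [0, 0, 0]},
    {"hand": 0.1, "offset": [0, 0, 0], "angular": [0, 0, 0]},
    {"hand": 0.1, "offset": [0, 0, 3], "angular": [0, 0, 0]},
    {"hand": 0.1, "offset": [0, 0, 8], "angular": [0, 0, 0]},
    {"hand": 0.1, "offset": [0, 0, 12], "angular": [0, 0, 0]}
  ]
}}

```text
time: 21.95
tool_pos: [0.4735, -0.2148, 0.124]
tcp_rot: [3.016, 0.879, 0.001]
wrist_force: [1.4, -0.6, -0.4]
width: 0.369
```

```bash
python3 - <<'E'
from h import *
st()
E
```

```text
t 21.9 pos [ 0.4735 -0.2148  0.124 ] psi -57.5 tilt [ 0.001 -0.    -1.   ] w 0.369 F [ 1.4 -0.6 -0.4] q6 30
```

Request:
{"method": "drive_tool", "body": {
  "deltas": [
    {"hand": 0.1, "offset": [0, 4, 0], "angular": [0, 0, 9]},
    {"hand": 0.1, "offset": [0, 8, 0], "angular": [0, 0, 18]},
    {"hand": 0.1, "offset": [0, 12, 0], "angular": [0, 0, 27]},
    {"hand": 0.1, "offset": [-0.5, 16, 0], "angular": [0, 0, 36]},
    {"hand": 0.1, "offset": [-1, 20, 0], "angular": [0, 0, 45]},
    {"hand": 0.1, "offset": [-1.5, 24, 0], "angular": [0, 0, 54]},
    {"hand": 0.1, "offset": [-2, 28, 0], "angular": [0, 0, 63]},
    {"hand": 0.1, "offset": [-2, 32, 0], "angular": [0, 0, 72]}
  ]
}}

```text
time: 22.95
tool_pos: [0.4526, 0.1064, 0.1223]
tcp_rot: [1.917, 2.489, -0.0]
wrist_force: [0.9, 0.4, -0.3]
width: 0.36
```

Request:
{"method": "drive_tool", "body": {
  "deltas": [
    {"hand": 0.1, "offset": [0, 4, 0], "angular": [0, 0, 0]},
    {"hand": 0.1, "offset": [0, 9, 0], "angular": [0, 0, 0]},
    {"hand": 0.1, "offset": [-0.5, 14, 0], "angular": [0, 0, 0]},
    {"hand": 0.1, "offset": [-1.1, 18.4, 0], "angular": [0, 0, 0]},
    {"hand": 0.1, "offset": [-1.1, 18.4, 0], "angular": [0, 0, 0]}
  ]
}}

```text
time: 23.58
tool_pos: [0.4418, 0.2918, 0.1225]
tcp_rot: [-1.919, -2.487, -0.001]
wrist_force: [-0.5, -0.9, -0.8]
width: 0.365
```

```bash
python3 - <<'E'
from h import *
st()
E
```

```text
t 23.6 pos [0.4418 0.2918 0.1225] psi 14.7 tilt [ 0.     0.001 -1.   ] w 0.365 F [-0.5 -0.9 -0.8] q6 16
```

Request:
{"method": "drive_tool", "body": {
  "deltas": [
    {"hand": 0.1, "offset": [0, 0, -4], "angular": [0, 0, 0]},
    {"hand": 0.1, "offset": [0, 0, -8], "angular": [0, 0, 0]},
    {"hand": 0.1, "offset": [0, 0, -10.5], "angular": [0, 0, 0]},
    {"hand": 0.1, "offset": [0, 0, -11.2], "angular": [0, 0, 0]},
    {"hand": 0.55, "offset": [0, 0, -11.2], "angular": [0, 0, 0]},
    {"hand": 0.55, "offset": [0, 0, -11.2], "angular": [0, 0, 0]},
    {"hand": 0.55, "offset": [0, 0, -11.2], "angular": [0, 0, 0]},
    {"hand": 0.55, "offset": [0, 0, -7], "angular": [0, 0, 0]}
  ]
}}

```text
time: 24.58
tool_pos: [0.439, 0.2867, 0.0491]
tcp_rot: [-1.922, -2.481, 0.013]
wrist_force: [0.3, 0.5, -0.5]
width: 0.548
```

Request:
{"method": "drive_tool", "body": {
  "deltas": [
    {"hand": 0.55, "offset": [0, 0, 5], "angular": [0, 0, 0]},
    {"hand": 1, "offset": [2, -4, 10], "angular": [0, 0, -5]},
    {"hand": 1, "offset": [4, -8, 14], "angular": [0, 0, -10]},
    {"hand": 1, "offset": [6, -12, 18], "angular": [0, 0, -15]},
    {"hand": 1, "offset": [8, -16, 20], "angular": [0, 0, -20]},
    {"hand": 1, "offset": [10, -20, 20], "angular": [0, 0, -21.5]},
    {"hand": 1, "offset": [12, -26, 20], "angular": [0, 0, -21.5]},
    {"hand": 1, "offset": [12, -26, 20], "angular": [0, 0, -21.5]}
  ]
}}

```text
time: 25.58
tool_pos: [0.563, 0.0251, 0.252]
tcp_rot: [2.358, 2.074, -0.002]
wrist_force: [-0.0, -0.3, 1.2]
width: 0.999
```

```bash
python3 - <<'E'
from h import *
st();c=cam('wrist','w5.png');np.savez('w5.npz',**c)
hsv=cv2.cvtColor(c['frame'],cv2.COLOR_BGR2HSV);H,S,V=[hsv[...,i].astype(int) for i in range(3)]
for n,m in(('blue',(H>100)&(H<130)&(S>120)),('red',((H<8)|(H>172))&(S>170))):
    for b in blobs(c,m,.025,None,200): print(n,b)
for X in ([.5485,.062,0],[.536,.222,0]): print(proj(c,X))
E
```

```text
t 25.6 pos [0.563  0.0251 0.252 ] psi -7.3 tilt [-0.    -0.001 -1.   ] w 0.999 F [-0.  -0.3  1.2] q6 7
blue {'area': 643, 'px': [309.0, 144.0], 'c': [559.8, 50.4], 'size': [28.5, 28.7], 'long': 172.7}
[299.17784412 133.53852895]
[266.62673552 -15.54999359]
```

View pics/w5.png

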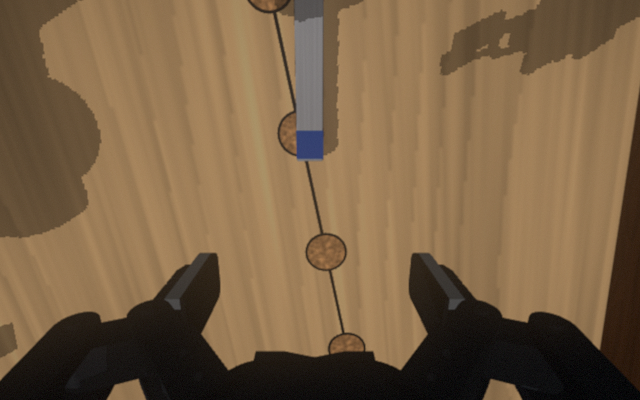

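Request:
{"method": "drive_tool", "body": {
  "deltas": [
    {"hand": 1, "offset": [0.9, 6, -4], "angular": [0, 0, 0]},
    {"hand": 1, "offset": [0.9, 12.2, -8], "angular": [0, 0, 0]},
    {"hand": 1, "offset": [0.9, 12.2, -13], "angular": [0, 0, 0]},
    {"hand": 1, "offset": [0.9, 12.2, -18], "angular": [0, 0, 0]},
    {"hand": 1, "offset": [0.9, 12.2, -22], "angular": [0, 0, 0]},
    {"hand": 1, "offset": [0.9, 12.2, -24.7], "angular": [0, 0, 0]},
    {"hand": 1, "offset": [0.9, 12.2, -24.7], "angular": [0, 0, 0]},
    {"hand": 1, "offset": [0.9, 12.2, -24.7], "angular": [0, 0, 0]}
  ],
  "force": 80
}}

```text
time: 26.62
tool_pos: [0.5718, 0.1521, 0.0064]
tcp_rot: [2.352, 2.082, 0.002]
wrist_force: [-0.2, -0.0, 0.7]
width: 1.0
```

Request:
{"method": "drive_tool", "body": {
  "deltas": [
    {"hand": 0.2, "offset": [0, 0, 0], "angular": [0, 0, 0]},
    {"hand": 0.2, "offset": [0, 0, 0], "angular": [0, 0, 0]},
    {"hand": 0.2, "offset": [0, 0, 0], "angular": [0, 0, 0]},
    {"hand": 0.2, "offset": [0, 0, 0], "angular": [0, 0, 0]},
    {"hand": 0.2, "offset": [0, 0, 0], "angular": [0, 0, 0]},
    {"hand": 0.2, "offset": [0, 0, 0], "angular": [0, 0, 0]}
  ]
}}

```text
time: 27.38
tool_pos: [0.5727, 0.1513, 0.0067]
tcp_rot: [2.352, 2.08, 0.003]
wrist_force: [-0.1, -0.3, 5.6]
width: 0.332
```

```bash
cat > swing.py <<'E'
from h import *
def swing(P0,P1,b0,b1,n0,n1,N,tilt0,tilt1,ref=None,end=20.,g=None):
    """rows n0..n1 of N: pivot point P moves P0->P1 (mm), bar bearing b0->b1 deg, tilt ramps; pose relative to measured TCP"""
    s,R=st();p=np.array(s['tool_pos'])*1000
    if g is None: g=(p[:2]-np.array(P0))@np.array([np.cos(np.radians(b0)),np.sin(np.radians(b0))])
    def pose(f,tl):
        b=np.radians(b0+f*(b1-b0));B=np.array([np.cos(b),np.sin(b),0])
        P=np.array([*(np.array(P0)*(1-f)+np.array(P1)*f),0]);E=P-end*B
        T=Ro.from_rotvec(np.radians(tl)*np.cross(B,[0,0,1]))
        return E+T.apply((end+g)*B),T*Ro.from_euler('z',b)
    print('g',round(float(g),1))
    return pose
def rows(seq,pose):
    x0,r0=pose(*seq[0])
    for f,tl in seq[1:]:
        x,r=pose(f,tl);print('off',((x-x0)/10).round(2).tolist(),'ang',np.degrees((r*r0.inv()).as_rotvec()).round(1).tolist())
E
python3 - <<'E'
from swing import *
print(topitems() is None)
pose=swing([560.2,53.5],[554,58],82.7,-2,0,1,1,0,3)
rows([(0,0),(0,1.5),(0,3)]+[(k/6*.46,3) for k in range(1,7)],pose)
print();rows([(.46,3)]+[(.46+k/7*.54,3) for k in range(1,8)],pose)
print();rows([(1,3),(1,1.5),(1,0)],pose)
E
```

```text
blue {'area': 86, 'px': [282.0, 182.0], 'c': [560.1, 49.4], 'size': [25.0, 28.8], 'long': 179.7}
red {'area': 56, 'px': [229.0, 178.0], 'c': [575.1, 212.0], 'size': [22.2, 25.5], 'long': 89.2}
False
t 27.4 pos [0.5726 0.1513 0.0066] psi -7.0 tilt [ 0.002  0.    -1.   ] w 0.336 F [-0.3 -0.2  4.4] q6 19
g 98.6
off [-0.0, -0.0, 0.31] ang [1.5, -0.2, -0.0]
off [-0.0, -0.02, 0.62] ang [3.0, -0.4, -0.0]
off [1.05, -0.19, 0.62] ang [3.0, -0.5, -6.5]
off [2.07, -0.48, 0.62] ang [2.9, -0.7, -13.0]
off [3.04, -0.89, 0.62] ang [2.9, -0.9, -19.5]
off [3.96, -1.41, 0.62] ang [2.8, -1.0, -26.0]
off [4.81, -2.04, 0.62] ang [2.8, -1.2, -32.5]
off [5.58, -2.77, 0.62] ang [2.7, -1.4, -39.0]

off [0.68, -0.82, 0.0] ang [0.0, 0.0, -6.5]
off [1.26, -1.72, 0.0] ang [-0.0, -0.0, -13.1]
off [1.73, -2.68, 0.0] ang [-0.0, -0.0, -19.6]
off [2.08, -3.69, -0.0] ang [0.0, -0.0, -26.1]
off [2.31, -4.74, 0.0] ang [-0.0, -0.0, -32.7]
off [2.41, -5.82, 0.0] ang [-0.0, 0.0, -39.2]
off [2.39, -6.91, 0.0] ang [-0.0, -0.0, -45.7]

off [0.01, -0.0, -0.31] ang [0.1, 1.5, -0.0]
off [0.02, -0.0, -0.62] ang [0.1, 3.0, 0.0]
```

Request:
{"method": "drive_tool", "body": {
  "deltas": [
    {"hand": 0.2, "offset": [0, 0, 0.31], "angular": [1.5, -0.2, 0]},
    {"hand": 0.2, "offset": [0, 0, 0.62], "angular": [3, -0.4, 0]},
    {"hand": 0.2, "offset": [1.05, -0.19, 0.62], "angular": [3, -0.5, -6.5]},
    {"hand": 0.2, "offset": [2.07, -0.48, 0.62], "angular": [2.9, -0.7, -13]},
    {"hand": 0.2, "offset": [3.04, -0.89, 0.62], "angular": [2.9, -0.9, -19.5]},
    {"hand": 0.2, "offset": [3.96, -1.41, 0.62], "angular": [2.8, -1, -26]},
    {"hand": 0.2, "offset": [4.81, -2.04, 0.62], "angular": [2.8, -1.2, -32.5]},
    {"hand": 0.2, "offset": [5.58, -2.77, 0.62], "angular": [2.7, -1.4, -39]}
  ]
}}

```text
time: 28.42
tool_pos: [0.6276, 0.1224, 0.0113]
tcp_rot: [-2.897, -1.165, -0.076]
wrist_force: [1.9, -1.4, -0.7]
width: 0.333
```

Request:
{"method": "drive_tool", "body": {
  "deltas": [
    {"hand": 0.2, "offset": [0.68, -0.82, 0], "angular": [0, 0, -6.5]},
    {"hand": 0.2, "offset": [1.26, -1.72, 0], "angular": [0, 0, -13.1]},
    {"hand": 0.2, "offset": [1.73, -2.68, 0], "angular": [0, 0, -19.6]},
    {"hand": 0.2, "offset": [2.08, -3.69, 0], "angular": [0, 0, -26.1]},
    {"hand": 0.2, "offset": [2.31, -4.74, 0], "angular": [0, 0, -32.7]},
    {"hand": 0.2, "offset": [2.41, -5.82, 0], "angular": [0, 0, -39.2]},
    {"hand": 0.2, "offset": [2.39, -6.91, 0], "angular": [0, 0, -45.7]},
    {"hand": 0.2, "offset": [2.39, -6.91, 0], "angular": [0, 0, -45.7]}
  ]
}}

```text
time: 29.42
tool_pos: [0.6503, 0.0534, 0.011]
tcp_rot: [3.139, -0.048, 0.079]
wrist_force: [1.0, -1.5, -1.3]
width: 0.331
```

```bash
python3 - <<'E'
from h import *
st();topitems();c=cam('side');cv2.imwrite('pics/s6.png',cv2.resize(c['frame'][120:280,250:450],None,fx=3,fy=3,interpolation=cv2.INTER_CUBIC))
E
```

```text
t 29.4 pos [0.6503 0.0534 0.011 ] psi -91.7 tilt [ 0.05  -0.002 -0.999] w 0.331 F [ 1.  -1.5 -1.3] q6 95
dark {'area': 21, 'px': [296.0, 133.0], 'c': [716.3, 4.4], 'size': [6.4, 19.6], 'long': 179.5}
dark {'area': 285, 'px': [290.0, 153.0], 'c': [651.8, 16.0], 'size': [47.4, 96.8], 'long': 179.7}
dark {'area': 381, 'px': [288.0, 206.0], 'c': [486.8, 26.5], 'size': [28.2, 182.2], 'long': 179.7}
```

View pics/s6.png

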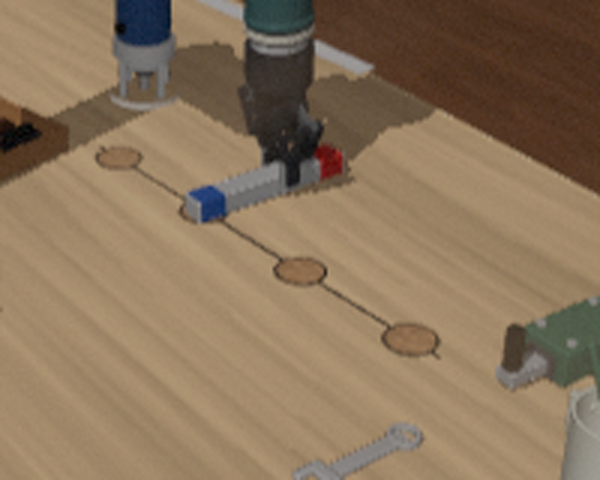

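Request:
{"method": "drive_tool", "body": {
  "deltas": [
    {"hand": 0.2, "offset": [0, 0, -0.3], "angular": [0, 1.5, 0]},
    {"hand": 0.2, "offset": [0, 0, -0.6], "angular": [0.1, 3, 0]},
    {"hand": 0.2, "offset": [0, 0, -0.6], "angular": [0.1, 3, 0]},
    {"hand": 1, "offset": [0, 0, -0.6], "angular": [0.1, 3, 0]},
    {"hand": 1, "offset": [0, 0, -0.6], "angular": [0.1, 3, 0]},
    {"hand": 1, "offset": [0, 0, -0.6], "angular": [0.1, 3, 0]},
    {"hand": 1, "offset": [0, 0, 3], "angular": [0.1, 3, 0]},
    {"hand": 1, "offset": [0, 0, 8], "angular": [0.1, 3, 0]}
  ]
}}

```text
time: 30.52
tool_pos: [0.6492, 0.0545, 0.09]
tcp_rot: [3.141, -0.047, -0.008]
wrist_force: [0.2, -0.1, -0.2]
width: 0.998
```

Request:
{"method": "drive_tool", "body": {
  "deltas": [
    {"hand": 1, "offset": [0, 0, 4], "angular": [0, 0, 10]},
    {"hand": 1, "offset": [0, 0, 8], "angular": [0, 0, 20]},
    {"hand": 1, "offset": [0, 0, 12], "angular": [0, 0, 30]},
    {"hand": 1, "offset": [0, 0, 14], "angular": [0, 0, 40]},
    {"hand": 1, "offset": [0, 0, 16], "angular": [0, 0, 50]},
    {"hand": 1, "offset": [0, 0, 16], "angular": [0, 0, 60]},
    {"hand": 1, "offset": [0, 0, 16], "angular": [0, 0, 70]},
    {"hand": 1, "offset": [0, 0, 16], "angular": [0, 0, 80]}
  ]
}}

```text
time: 31.52
tool_pos: [0.651, 0.0546, 0.2514]
tcp_rot: [2.431, 1.99, 0.0]
wrist_force: [0.1, -0.5, -1.1]
width: 1.002
```

Request:
{"method": "drive_tool", "body": {
  "deltas": [
    {"hand": 1, "offset": [0, 0, 0], "angular": [0, 0, 10]},
    {"hand": 1, "offset": [0, 0, 0], "angular": [0, 0, 20]},
    {"hand": 1, "offset": [0, 0, 0], "angular": [0, 0, 30]},
    {"hand": 1, "offset": [0, 0, 0], "angular": [0, 0, 40]},
    {"hand": 1, "offset": [0, 0, 0], "angular": [0, 0, 50]},
    {"hand": 1, "offset": [0, 0, 0], "angular": [0, 0, 60]},
    {"hand": 1, "offset": [0, 0, 0], "angular": [0, 0, 70]},
    {"hand": 1, "offset": [0, 0, 0], "angular": [0, 0, 80]}
  ]
}}

```text
time: 32.52
tool_pos: [0.651, 0.0546, 0.2513]
tcp_rot: [0.583, 3.087, 0.001]
wrist_force: [0.5, -0.8, -0.5]
width: 1.001
```

Request:
{"method": "drive_tool", "body": {
  "deltas": [
    {"hand": 1, "offset": [0, 0, 0], "angular": [0, 0, 10]},
    {"hand": 1, "offset": [0, 0, 0], "angular": [0, 0, 20]},
    {"hand": 1, "offset": [0, 0, 0], "angular": [0, 0, 20]}
  ]
}}

```text
time: 32.9
tool_pos: [0.651, 0.0545, 0.2513]
tcp_rot: [0.05, 3.141, 0.001]
wrist_force: [-1.0, -0.5, 0.7]
width: 1.001
```

```bash
cat >> h.py <<'E'
def barw(save=None):
    c=cam('wrist',save);hsv=cv2.cvtColor(c['frame'],cv2.COLOR_BGR2HSV);H,S,V=[hsv[...,i].astype(int) for i in range(3)]
    d={}
    for n,m in(('blue',(H>100)&(H<130)&(S>120)),('red',((H<8)|(H>172))&(S>170))):
        for b in blobs(c,m,.025,None,150):
            print(n,b)
            if n not in d: d[n]=np.array(b['c'])
    if len(d)==2:
        v=d['red']-d['blue'];L=np.linalg.norm(v);m=(d['red']+d['blue'])/2;u=v/L
        print('L',L.round(1),'bearing',np.degrees(np.arctan2(u[1],u[0])).round(1),'blue_end',(m-80*u).round(1),'red_end',(m+80*u).round(1))
    return c
E
python3 - <<'E'
from h import *
st();c=barw('w7.png')
for X in ([.5485,.062,0],[.5606,-.0976,0],[.573,-.257,0]): print(proj(c,X).round(1))
E
```

```text
t 32.9 pos [0.651  0.0545 0.2513] psi 88.2 tilt [ 0.     0.001 -1.   ] w 1.001 F [-1.  -0.5  0.7] q6 -86
blue {'area': 810, 'px': [314.0, 74.0], 'c': [549.4, 57.5], 'size': [28.3, 29.2], 'long': 178.2}
red {'area': 556, 'px': [314.0, 217.0], 'c': [712.3, 52.6], 'size': [28.6, 29.3], 'long': 88.2}
L 163.0 bearing -1.7 blue_end [550.9  57.5] red_end [710.8  52.6]
[317.9  75.4]
[181.2  91. ]
[ 48.3 106.5]
```

Request:
{"method": "drive_tool", "body": {
  "deltas": [
    {"hand": 1, "offset": [0, 0, -5], "angular": [0, 0, 0]},
    {"hand": 1, "offset": [0, 0, -10], "angular": [0, 0, 0]},
    {"hand": 1, "offset": [0, 0, -15], "angular": [0, 0, 0]},
    {"hand": 1, "offset": [0, 0, -20], "angular": [0, 0, 0]},
    {"hand": 1, "offset": [0, 0, -23.5], "angular": [0, 0, 0]},
    {"hand": 1, "offset": [0, 0, -24.6], "angular": [0, 0, 0]},
    {"hand": 1, "offset": [0, 0, -24.6], "angular": [0, 0, 0]},
    {"hand": 0.2, "offset": [0, 0, -24.6], "angular": [0, 0, 0]}
  ]
}}

```text
time: 33.95
tool_pos: [0.6531, 0.0545, 0.0078]
tcp_rot: [0.048, 3.137, 0.001]
wrist_force: [0.9, -1.2, 1.2]
width: 0.821
```

Request:
{"method": "drive_tool", "body": {
  "deltas": [
    {"hand": 0.2, "offset": [0, 0, 0], "angular": [0, 0, 0]},
    {"hand": 0.2, "offset": [0, 0, 0], "angular": [0, 0, 0]},
    {"hand": 0.2, "offset": [0, 0, 0], "angular": [0, 0, 0]},
    {"hand": 0.2, "offset": [0, 0, 0], "angular": [0, 0, 0]},
    {"hand": 0.2, "offset": [0, 0, 0], "angular": [0, 0, 0]},
    {"hand": 0.2, "offset": [0, 0, 0], "angular": [0, 0, 0]}
  ]
}}

```text
time: 34.7
tool_pos: [0.6522, 0.0546, 0.0072]
tcp_rot: [0.047, 3.139, 0.002]
wrist_force: [-0.7, 1.2, 5.5]
width: 0.331
```

```bash
python3 - <<'E'
from swing import *
g=cv2.resize(cv2.cvtColor(cv2.imread('pics/w7.png'),cv2.COLOR_BGR2GRAY),None,fx=2,fy=2,interpolation=cv2.INTER_CUBIC)
h=cv2.HoughCircles(g,cv2.HOUGH_GRADIENT,1,60,param1=120,param2=20,minRadius=34,maxRadius=60)
print(None if h is None else (h[0]/2).round(1).tolist())
pose=swing([550.9,57.5],[549,61],-1.7,-85.6,0,1,1,0,3)
rows([(0,0),(0,1.5),(0,3)]+[(k/6*.46,3) for k in range(1,7)],pose)
print();rows([(.46,3)]+[(.46+k/7*.54,3) for k in range(1,8)],pose)
print();rows([(1,3),(1,1.5),(1,0)],pose)
E
```

```text
[[459.79998779296875, 59.79999923706055, 24.0], [183.1999969482422, 91.80000305175781, 25.0], [316.79998779296875, 76.19999694824219, 23.600000381469727], [52.79999923706055, 101.19999694824219, 28.0]]
t 34.7 pos [0.6522 0.0546 0.0072] psi 88.3 tilt [ 0.003  0.001 -1.   ] w 0.331 F [-0.7  1.2  5.5] q6 -86
g 101.4
off [-0.0, 0.0, 0.32] ang [-0.0, -1.5, 0.0]
off [-0.02, 0.0, 0.64] ang [-0.1, -3.0, 0.0]
off [-0.13, -1.1, 0.64] ang [-0.3, -3.0, -6.4]
off [-0.37, -2.19, 0.64] ang [-0.4, -3.0, -12.9]
off [-0.73, -3.25, 0.64] ang [-0.6, -3.0, -19.3]
off [-1.21, -4.25, 0.64] ang [-0.8, -2.9, -25.7]
off [-1.8, -5.2, 0.64] ang [-0.9, -2.9, -32.2]
off [-2.5, -6.08, 0.64] ang [-1.1, -2.9, -38.6]

off [-0.8, -0.8, -0.0] ang [0.0, -0.0, -6.5]
off [-1.69, -1.51, -0.0] ang [0.0, -0.0, -12.9]
off [-2.66, -2.11, -0.0] ang [0.0, 0.0, -19.4]
off [-3.69, -2.61, -0.0] ang [0.0, -0.0, -25.9]
off [-4.78, -2.98, -0.0] ang [0.0, 0.0, -32.4]
off [-5.9, -3.23, -0.0] ang [0.0, 0.0, -38.8]
off [-7.05, -3.36, -0.0] ang [0.0, -0.0, -45.3]

off [0.0, -0.01, -0.32] ang [1.5, 0.1, 0.0]
off [0.0, -0.02, -0.64] ang [3.0, 0.2, 0.0]
```

Request:
{"method": "drive_tool", "body": {
  "deltas": [
    {"hand": 0.2, "offset": [0, 0, 0.32], "angular": [0, -1.5, 0]},
    {"hand": 0.2, "offset": [0, 0, 0.64], "angular": [-0.1, -3, 0]},
    {"hand": 0.2, "offset": [-0.13, -1.1, 0.64], "angular": [-0.3, -3, -6.4]},
    {"hand": 0.2, "offset": [-0.37, -2.18, 0.64], "angular": [-0.4, -3, -12.9]},
    {"hand": 0.2, "offset": [-0.73, -3.23, 0.64], "angular": [-0.6, -3, -19.3]},
    {"hand": 0.2, "offset": [-1.21, -4.22, 0.64], "angular": [-0.8, -2.9, -25.7]},
    {"hand": 0.2, "offset": [-1.8, -5.15, 0.64], "angular": [-0.9, -2.9, -32.2]},
    {"hand": 0.2, "offset": [-2.5, -6.0, 0.64], "angular": [-1.1, -2.9, -38.6]}
  ]
}}

```text
time: 35.7
tool_pos: [0.6237, -0.0066, 0.0112]
tcp_rot: [1.07, 2.902, -0.031]
wrist_force: [-0.2, -2.1, -0.3]
width: 0.33
```

Request:
{"method": "drive_tool", "body": {
  "deltas": [
    {"hand": 0.2, "offset": [-0.8, -0.8, 0], "angular": [0, 0, -6.5]},
    {"hand": 0.2, "offset": [-1.69, -1.5, 0], "angular": [0, 0, -12.9]},
    {"hand": 0.2, "offset": [-2.66, -2.1, 0], "angular": [0, 0, -19.4]},
    {"hand": 0.2, "offset": [-3.69, -2.58, 0], "angular": [0, 0, -25.9]},
    {"hand": 0.2, "offset": [-4.78, -2.93, 0], "angular": [0, 0, -32.4]},
    {"hand": 0.2, "offset": [-5.9, -3.15, 0], "angular": [0, 0, -38.8]},
    {"hand": 0.2, "offset": [-7.05, -3.26, 0], "angular": [0, 0, -45.3]},
    {"hand": 0.2, "offset": [-7.05, -3.26, 0], "angular": [0, 0, -45.3]}
  ]
}}

```text
time: 36.7
tool_pos: [0.5536, -0.0382, 0.0114]
tcp_rot: [2.108, 2.277, -0.057]
wrist_force: [-2.1, -0.5, -0.6]
width: 0.325
```

```bash
python3 - <<'E'
from h import *
st();topitems()
E
```

```text
t 36.7 pos [ 0.5536 -0.0382  0.0114] psi 4.4 tilt [ 0.003 -0.053 -0.999] w 0.325 F [-2.1 -0.5 -0.6] q6 -6
dark {'area': 504, 'px': [305.0, 151.0], 'c': [644.3, -20.5], 'size': [77.4, 120.4], 'long': 89.7}
dark {'area': 54, 'px': [326.0, 160.0], 'c': [625.9, -89.4], 'size': [6.3, 54.7], 'long': 179.1}
dark {'area': 1122, 'px': [305.0, 183.0], 'c': [538.1, -18.7], 'size': [119.7, 167.8], 'long': 179.1}
dark {'area': 1027, 'px': [299.0, 218.0], 'c': [449.8, -13.3], 'size': [109.1, 109.2], 'long': 179.2}
red {'area': 98, 'px': [330.0, 181.0], 'c': [559.6, -99.3], 'size': [28.2, 31.8], 'long': 179.2}
```

Request:
{"method": "drive_tool", "body": {
  "deltas": [
    {"hand": 0.2, "offset": [0.2, 0, -0.32], "angular": [1.5, 0.1, 0]},
    {"hand": 0.2, "offset": [0.2, 0, -0.64], "angular": [3, 0.2, 0]},
    {"hand": 0.2, "offset": [0.2, 0, -0.64], "angular": [3, 0.2, 0]},
    {"hand": 1, "offset": [0.2, 0, -0.64], "angular": [3, 0.2, 0]},
    {"hand": 1, "offset": [0.2, 0, -0.64], "angular": [3, 0.2, 0]},
    {"hand": 1, "offset": [0.2, 0, -0.64], "angular": [3, 0.2, 0]},
    {"hand": 1, "offset": [0.2, 0, 3], "angular": [3, 0.2, 0]},
    {"hand": 1, "offset": [0.2, 0, 8], "angular": [3, 0.2, 0]}
  ]
}}

```text
time: 37.75
tool_pos: [0.5559, -0.038, 0.0907]
tcp_rot: [-2.134, -2.303, 0.004]
wrist_force: [1.5, -0.0, 0.0]
width: 0.999
```

Request:
{"method": "drive_tool", "body": {
  "deltas": [
    {"hand": 1, "offset": [0.2, -2, 5], "angular": [0, 0, 0]},
    {"hand": 1, "offset": [0.4, -5, 10], "angular": [0, 0, 0]},
    {"hand": 1, "offset": [0.6, -9, 15], "angular": [0, 0, 0]},
    {"hand": 1, "offset": [0.8, -12, 17], "angular": [0, 0, 0]},
    {"hand": 1, "offset": [0.8, -12, 17], "angular": [0, 0, 0]},
    {"hand": 1, "offset": [0.8, -12, 17], "angular": [0, 0, 0]}
  ]
}}

```text
time: 38.5
tool_pos: [0.5649, -0.1577, 0.2606]
tcp_rot: [-2.135, -2.304, 0.0]
wrist_force: [-0.8, -0.0, -1.2]
width: 0.999
```

```bash
python3 - <<'E'
from h import *
st();c=barw('w8.png')
for X in ([.5485,.062,0],[.5606,-.0976,0],[.573,-.257,0]): print(proj(c,X).round(1))
E
```

```text
t 38.5 pos [ 0.5649 -0.1577  0.2606] psi 4.3 tilt [-0.  0. -1.] w 0.999 F [-0.8 -0.  -1.2] q6 -22
red {'area': 752, 'px': [316.0, 114.0], 'c': [561.5, -98.4], 'size': [29.8, 30.0], 'long': 4.4}
[315.5 -42.4]
[315.2 112.1]
[315.3 234. ]
```

View pics/w8.png

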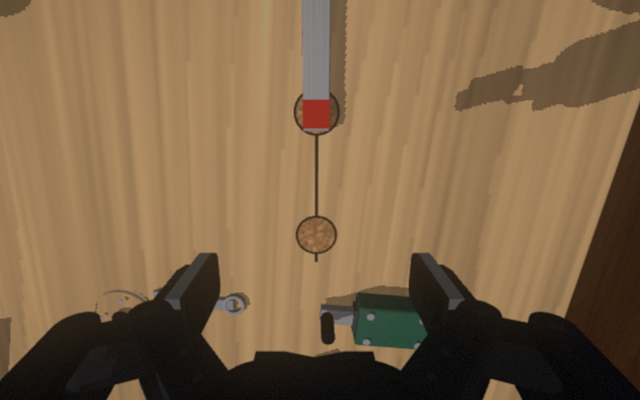

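Request:
{"method": "drive_tool", "body": {
  "deltas": [
    {"hand": 1, "offset": [-0.4, 5, -2], "angular": [0, 0, 0]},
    {"hand": 1, "offset": [-0.8, 10, -4], "angular": [0, 0, 0]},
    {"hand": 1, "offset": [-1.1, 15, -8], "angular": [0, 0, 0]},
    {"hand": 1, "offset": [-1.1, 16.2, -13], "angular": [0, 0, 0]},
    {"hand": 1, "offset": [-1.1, 16.2, -18], "angular": [0, 0, 0]},
    {"hand": 1, "offset": [-1.1, 16.2, -23], "angular": [0, 0, 0]},
    {"hand": 1, "offset": [-1.1, 16.2, -25.5], "angular": [0, 0, 0]},
    {"hand": 1, "offset": [-1.1, 16.2, -25.5], "angular": [0, 0, 0]}
  ]
}}

```text
time: 39.55
tool_pos: [0.5501, 0.005, 0.0029]
tcp_rot: [-2.13, -2.302, 0.008]
wrist_force: [-0.2, 0.4, 0.5]
width: 1.001
```

Request:
{"method": "drive_tool", "body": {
  "deltas": [
    {"hand": 1, "offset": [0, 0, 0], "angular": [0, 0, 0]},
    {"hand": 0.2, "offset": [0, 0, 0], "angular": [0, 0, 0]},
    {"hand": 0.2, "offset": [0, 0, 0], "angular": [0, 0, 0]},
    {"hand": 0.2, "offset": [0, 0, 0], "angular": [0, 0, 0]},
    {"hand": 0.2, "offset": [0, 0, 0], "angular": [0, 0, 0]},
    {"hand": 0.2, "offset": [0, 0, 0], "angular": [0, 0, 0]},
    {"hand": 0.2, "offset": [0, 0, 0], "angular": [0, 0, 0]}
  ]
}}

```text
time: 40.42
tool_pos: [0.5554, 0.0037, 0.008]
tcp_rot: [2.134, 2.302, 0.002]
wrist_force: [-1.8, 0.9, 6.1]
width: 0.326
```

```bash
python3 - <<'E'
from swing import *
pose=swing([561.3,-94.7],[561.3,-95.5],94.4,4.4,0,1,1,0,3)
rows([(0,0),(0,1.5),(0,3)]+[(k/6*.46,3) for k in range(1,7)],pose)
print();rows([(.46,3)]+[(.46+k/7*.54,3) for k in range(1,8)],pose)
print();rows([(1,3),(1,1.5),(1,0)],pose); print(pose(1,3)[0])
E
```

```text
t 40.4 pos [0.5554 0.0037 0.008 ] psi 4.4 tilt [ 0.003 -0.001 -1.   ] w 0.326 F [-1.8  0.9  6.1] q6 -6
g 98.5
off [0.0, -0.0, 0.31] ang [1.5, 0.1, 0.0]
off [0.0, -0.02, 0.62] ang [3.0, 0.2, -0.0]
off [1.19, -0.0, 0.62] ang [3.0, 0.0, -6.9]
off [2.36, -0.13, 0.62] ang [3.0, -0.1, -13.8]
off [3.52, -0.4, 0.62] ang [3.0, -0.3, -20.7]
off [4.63, -0.81, 0.62] ang [3.0, -0.5, -27.6]
off [5.69, -1.34, 0.62] ang [3.0, -0.7, -34.5]
off [6.68, -2.0, 0.62] ang [2.9, -0.9, -41.4]

off [0.91, -0.78, 0.0] ang [0.0, -0.0, -6.9]
off [1.71, -1.66, 0.0] ang [-0.0, -0.0, -13.9]
off [2.41, -2.64, 0.0] ang [0.0, 0.0, -20.8]
off [2.98, -3.69, 0.0] ang [-0.0, -0.0, -27.8]
off [3.42, -4.8, -0.0] ang [-0.0, -0.0, -34.7]
off [3.73, -5.96, 0.0] ang [0.0, -0.0, -41.7]
off [3.89, -7.15, 0.0] ang [-0.0, 0.0, -48.6]

off [0.01, 0.0, -0.31] ang [-0.1, 1.5, 0.0]
off [0.02, 0.0, -0.62] ang [-0.2, 3.0, -0.0]
[659.38843217 -87.95250648   6.20394789]
```

Request:
{"method": "drive_tool", "body": {
  "deltas": [
    {"hand": 0.2, "offset": [0, 0, 0.31], "angular": [1.5, 0.1, 0]},
    {"hand": 0.2, "offset": [0, 0, 0.62], "angular": [3, 0.2, 0]},
    {"hand": 0.2, "offset": [1.19, 0, 0.62], "angular": [3, 0, -6.9]},
    {"hand": 0.2, "offset": [2.36, -0.13, 0.62], "angular": [3, -0.1, -13.8]},
    {"hand": 0.2, "offset": [3.52, -0.4, 0.62], "angular": [3, -0.3, -20.7]},
    {"hand": 0.2, "offset": [4.63, -0.81, 0.62], "angular": [3, -0.5, -27.6]},
    {"hand": 0.2, "offset": [5.69, -1.34, 0.62], "angular": [3, -0.7, -34.5]},
    {"hand": 0.2, "offset": [6.68, -2.0, 0.62], "angular": [2.9, -0.9, -41.4]}
  ]
}}

```text
time: 41.42
tool_pos: [0.6221, -0.0169, 0.0129]
tcp_rot: [-2.796, -1.388, -0.073]
wrist_force: [2.0, -0.7, -1.2]
width: 0.33
```

Request:
{"method": "drive_tool", "body": {
  "deltas": [
    {"hand": 0.2, "offset": [0.91, -0.78, 0], "angular": [0, 0, -6.9]},
    {"hand": 0.2, "offset": [1.71, -1.66, 0], "angular": [0, 0, -13.9]},
    {"hand": 0.2, "offset": [2.41, -2.64, 0], "angular": [0, 0, -20.8]},
    {"hand": 0.2, "offset": [2.98, -3.69, 0], "angular": [0, 0, -27.8]},
    {"hand": 0.2, "offset": [3.42, -4.8, 0], "angular": [0, 0, -34.7]},
    {"hand": 0.2, "offset": [3.73, -5.96, 0], "angular": [0, 0, -41.7]},
    {"hand": 0.2, "offset": [3.89, -7.15, 0], "angular": [0, 0, -48.6]},
    {"hand": 0.2, "offset": [3.89, -7.15, 0], "angular": [0, 0, -48.6]}
  ]
}}

```text
time: 42.42
tool_pos: [0.6598, -0.0884, 0.0126]
tcp_rot: [3.138, 0.12, 0.078]
wrist_force: [0.7, -1.8, -0.1]
width: 0.328
```

```bash
python3 - <<'E'
from h import *
st();topitems()
E
```

```text
t 42.4 pos [ 0.6598 -0.0884  0.0126] psi -85.6 tilt [ 0.05   0.002 -0.999] w 0.328 F [ 0.7 -1.8 -0.1] q6 75
dark {'area': 4785, 'px': [315.0, 185.0], 'c': [551.5, -58.3], 'size': [164.2, 342.8], 'long': 169.1}
```

Good match. Set down, open, rise, turn half round.

Request:
{"method": "drive_tool", "body": {
  "deltas": [
    {"hand": 0.2, "offset": [0, 0, -0.31], "angular": [-0.1, 1.5, 0]},
    {"hand": 0.2, "offset": [0, 0, -0.62], "angular": [-0.2, 3, 0]},
    {"hand": 0.2, "offset": [0, 0, -0.62], "angular": [-0.2, 3, 0]},
    {"hand": 1, "offset": [0, 0, -0.62], "angular": [-0.2, 3, 0]},
    {"hand": 1, "offset": [0, 0, -0.62], "angular": [-0.2, 3, 0]},
    {"hand": 1, "offset": [0, 0, -0.62], "angular": [-0.2, 3, 0]},
    {"hand": 1, "offset": [0, 0, 3], "angular": [-0.2, 3, 0]},
    {"hand": 1, "offset": [0, 0, 8], "angular": [-0.2, 3, 0]}
  ]
}}

```text
time: 43.48
tool_pos: [0.6584, -0.0872, 0.0915]
tcp_rot: [3.139, 0.119, -0.01]
wrist_force: [0.8, -0.5, 1.1]
width: 1.003
```

Request:
{"method": "drive_tool", "body": {
  "deltas": [
    {"hand": 1, "offset": [0, 0, 4], "angular": [0, 0, 10]},
    {"hand": 1, "offset": [0, 0, 8], "angular": [0, 0, 20]},
    {"hand": 1, "offset": [0, 0, 12], "angular": [0, 0, 30]},
    {"hand": 1, "offset": [0, 0, 14], "angular": [0, 0, 40]},
    {"hand": 1, "offset": [0, 0, 16], "angular": [0, 0, 50]},
    {"hand": 1, "offset": [0, 0, 16], "angular": [0, 0, 60]},
    {"hand": 1, "offset": [0, 0, 16], "angular": [0, 0, 70]},
    {"hand": 1, "offset": [0, 0, 16], "angular": [0, 0, 80]}
  ]
}}

```text
time: 44.48
tool_pos: [0.6602, -0.0875, 0.253]
tcp_rot: [2.32, 2.115, 0.0]
wrist_force: [0.4, 0.3, -0.5]
width: 1.001
```

Request:
{"method": "drive_tool", "body": {
  "deltas": [
    {"hand": 1, "offset": [0, 0, 0], "angular": [0, 0, 10]},
    {"hand": 1, "offset": [0, 0, 0], "angular": [0, 0, 20]},
    {"hand": 1, "offset": [0, 0, 0], "angular": [0, 0, 30]},
    {"hand": 1, "offset": [0, 0, 0], "angular": [0, 0, 40]},
    {"hand": 1, "offset": [0, 0, 0], "angular": [0, 0, 50]},
    {"hand": 1, "offset": [0, 0, 0], "angular": [0, 0, 60]},
    {"hand": 1, "offset": [0, 0, 0], "angular": [0, 0, 70]},
    {"hand": 1, "offset": [0, 0, 0], "angular": [0, 0, 80]}
  ]
}}

```text
time: 45.48
tool_pos: [0.6602, -0.0876, 0.2528]
tcp_rot: [0.418, 3.112, 0.003]
wrist_force: [0.3, -0.8, -0.4]
width: 1.0
```

Request:
{"method": "drive_tool", "body": {
  "deltas": [
    {"hand": 1, "offset": [0, 0, 0], "angular": [0, 0, 10]},
    {"hand": 1, "offset": [0, 0, 0], "angular": [0, 0, 20]},
    {"hand": 1, "offset": [0, 0, 0], "angular": [0, 0, 20]}
  ]
}}

```text
time: 45.85
tool_pos: [0.6602, -0.0876, 0.2529]
tcp_rot: [-0.116, 3.138, 0.003]
wrist_force: [-0.3, -0.4, 0.5]
width: 1.002
```

```bash
python3 - <<'E'
from h import *
st();c=barw('w9.png')
for X in ([.5485,.062,0],[.5606,-.0976,0],[.573,-.257,0]): print(proj(c,X).round(1))
g=cv2.resize(cv2.cvtColor(c['frame'],cv2.COLOR_BGR2GRAY),None,fx=2,fy=2,interpolation=cv2.INTER_CUBIC)
h=cv2.HoughCircles(g,cv2.HOUGH_GRADIENT,1,60,param1=120,param2=20,minRadius=34,maxRadius=60)
for x,y,r in h[0]: print(x/2,y/2,(ray(c,(x/2-.25,y/2-.25),0)*1000).round(1))
E
```

```text
t 45.9 pos [ 0.6602 -0.0876  0.2529] psi 94.3 tilt [ 0.001  0.002 -1.   ] w 1.002 F [-0.3 -0.4  0.5] q6 -104
blue {'area': 529, 'px': [314.0, 215.0], 'c': [719.6, -82.9], 'size': [27.2, 28.6], 'long': 4.3}
red {'area': 840, 'px': [314.0, 72.0], 'c': [557.0, -95.7], 'size': [29.3, 29.5], 'long': 94.3}
L 163.1 bearing -175.5 blue_end [718.1 -83. ] red_end [558.5 -95.6]
[450.1  77.5]
[311.6  77.6]
[173.3  78. ]
168.75 80.75 [ 576.1 -262.7    0. ]
450.25 75.75 [546.3  61.5   0. ]
311.75 78.75 [561.6 -97.7   0. ]
585.75 72.25 [530.9 216.4   0. ]
```

Request:
{"method": "drive_tool", "body": {
  "deltas": [
    {"hand": 1, "offset": [0, 0, -5], "angular": [0, 0, 0]},
    {"hand": 1, "offset": [0, 0, -10], "angular": [0, 0, 0]},
    {"hand": 1, "offset": [0, 0, -15], "angular": [0, 0, 0]},
    {"hand": 1, "offset": [0, 0, -20], "angular": [0, 0, 0]},
    {"hand": 1, "offset": [0, 0, -23.5], "angular": [0, 0, 0]},
    {"hand": 1, "offset": [0, 0, -24.7], "angular": [0, 0, 0]},
    {"hand": 1, "offset": [0, 0, -24.7], "angular": [0, 0, 0]},
    {"hand": 0.2, "offset": [0, 0, -24.7], "angular": [0, 0, 0]}
  ]
}}

```text
time: 46.9
tool_pos: [0.6622, -0.088, 0.0084]
tcp_rot: [-0.118, 3.134, 0.002]
wrist_force: [0.4, 0.6, 0.9]
width: 0.818
```

Request:
{"method": "drive_tool", "body": {
  "deltas": [
    {"hand": 0.2, "offset": [0, 0, 0], "angular": [0, 0, 0]},
    {"hand": 0.2, "offset": [0, 0, 0], "angular": [0, 0, 0]},
    {"hand": 0.2, "offset": [0, 0, 0], "angular": [0, 0, 0]},
    {"hand": 0.2, "offset": [0, 0, 0], "angular": [0, 0, 0]},
    {"hand": 0.2, "offset": [0, 0, 0], "angular": [0, 0, 0]},
    {"hand": 0.2, "offset": [0, 0, 0], "angular": [0, 0, 0]}
  ]
}}

```text
time: 47.65
tool_pos: [0.6614, -0.0878, 0.0078]
tcp_rot: [-0.119, 3.135, 0.002]
wrist_force: [-0.5, 0.4, 6.2]
width: 0.333
```

```bash
python3 - <<'E'
from swing import *
pose=swing([558.5,-95.6],[561,-97.3],4.4,-85.6,0,1,1,0,3)
rows([(0,0),(0,1.5),(0,3)]+[(k/6*.46,3) for k in range(1,7)],pose)
print();rows([(.46,3)]+[(.46+k/7*.54,3) for k in range(1,8)],pose)
print();rows([(1,3),(1,1.5),(1,0)],pose); print(pose(1,3)[0])
E
```

```text
t 47.6 pos [ 0.6614 -0.0878  0.0078] psi 94.3 tilt [ 0.004  0.002 -1.   ] w 0.333 F [-0.5  0.4  6.2] q6 -104
g 103.2
off [-0.0, -0.0, 0.32] ang [0.1, -1.5, 0.0]
off [-0.02, -0.0, 0.64] ang [0.2, -3.0, 0.0]
off [0.02, -1.25, 0.64] ang [0.0, -3.0, -6.9]
off [-0.09, -2.5, 0.64] ang [-0.1, -3.0, -13.8]
off [-0.34, -3.72, 0.64] ang [-0.3, -3.0, -20.7]
off [-0.74, -4.9, 0.64] ang [-0.5, -3.0, -27.6]
off [-1.28, -6.02, 0.64] ang [-0.7, -3.0, -34.5]
off [-1.95, -7.07, 0.64] ang [-0.9, -2.9, -41.4]

off [-0.79, -0.96, 0.0] ang [0.0, -0.0, -6.9]
off [-1.69, -1.82, 0.0] ang [0.0, 0.0, -13.9]
off [-2.68, -2.56, 0.0] ang [0.0, -0.0, -20.8]
off [-3.76, -3.17, 0.0] ang [0.0, -0.0, -27.8]
off [-4.9, -3.65, 0.0] ang [0.0, -0.0, -34.7]
off [-6.09, -3.98, 0.0] ang [0.0, 0.0, -41.7]
off [-7.3, -4.16, 0.0] ang [0.0, -0.0, -48.6]

off [0.0, -0.01, -0.32] ang [1.5, 0.1, 0.0]
off [0.0, -0.02, -0.64] ang [3.0, 0.2, 0.0]
[ 568.90468563 -200.03055798    6.44795053]
```

Request:
{"method": "drive_tool", "body": {
  "deltas": [
    {"hand": 0.2, "offset": [0, 0, 0.32], "angular": [0.1, -1.5, 0]},
    {"hand": 0.2, "offset": [0, 0, 0.64], "angular": [0.2, -3, 0]},
    {"hand": 0.2, "offset": [0.02, -1.25, 0.64], "angular": [0, -3, -6.9]},
    {"hand": 0.2, "offset": [-0.09, -2.5, 0.64], "angular": [-0.1, -3, -13.8]},
    {"hand": 0.2, "offset": [-0.34, -3.72, 0.64], "angular": [-0.3, -3, -20.7]},
    {"hand": 0.2, "offset": [-0.74, -4.9, 0.64], "angular": [-0.5, -3, -27.6]},
    {"hand": 0.2, "offset": [-1.28, -6.02, 0.64], "angular": [-0.7, -3, -34.5]},
    {"hand": 0.2, "offset": [-1.95, -7.07, 0.64], "angular": [-0.9, -2.9, -41.4]}
  ]
}}

```text
time: 48.65
tool_pos: [0.6383, -0.159, 0.0117]
tcp_rot: [0.988, 2.932, -0.027]
wrist_force: [-2.3, -1.8, -0.5]
width: 0.328
```

Request:
{"method": "drive_tool", "body": {
  "deltas": [
    {"hand": 0.2, "offset": [-0.79, -0.96, 0], "angular": [0, 0, -6.9]},
    {"hand": 0.2, "offset": [-1.69, -1.82, 0], "angular": [0, 0, -13.9]},
    {"hand": 0.2, "offset": [-2.68, -2.56, 0], "angular": [0, 0, -20.8]},
    {"hand": 0.2, "offset": [-3.76, -3.17, 0], "angular": [0, 0, -27.8]},
    {"hand": 0.2, "offset": [-4.9, -3.65, 0], "angular": [0, 0, -34.7]},
    {"hand": 0.2, "offset": [-6.09, -3.98, 0], "angular": [0, 0, -41.7]},
    {"hand": 0.2, "offset": [-7.3, -4.16, 0], "angular": [0, 0, -48.6]},
    {"hand": 0.2, "offset": [-7.3, -4.16, 0], "angular": [0, 0, -48.6]}
  ]
}}

```text
time: 49.65
tool_pos: [0.5654, -0.1994, 0.0117]
tcp_rot: [2.11, 2.277, -0.057]
wrist_force: [-1.3, 1.4, 0.1]
width: 0.329
```

```bash
python3 - <<'E'
from h import *
st();topitems()
E
```

```text
t 49.6 pos [ 0.5654 -0.1994  0.0117] psi 4.4 tilt [ 0.002 -0.052 -0.999] w 0.329 F [-1.3  1.4  0.1] q6 -22
dark {'area': 479, 'px': [368.0, 143.0], 'c': [679.9, -224.1], 'size': [41.7, 159.2], 'long': 73.0}
dark {'area': 15, 'px': [340.0, 153.0], 'c': [651.0, -135.7], 'size': [9.5, 9.7], 'long': 178.9}
dark {'area': 3343, 'px': [350.0, 200.0], 'c': [498.0, -167.5], 'size': [167.5, 263.7], 'long': 163.6}
red {'area': 50, 'px': [327.0, 181.0], 'c': [556.5, -92.9], 'size': [15.7, 31.8], 'long': 179.1}
```

Request:
{"method": "drive_tool", "body": {
  "deltas": [
    {"hand": 0.2, "offset": [0.3, 0, -0.32], "angular": [1.5, 0.1, 0]},
    {"hand": 0.2, "offset": [0.3, 0, -0.64], "angular": [3, 0.2, 0]},
    {"hand": 0.2, "offset": [0.3, 0, -0.64], "angular": [3, 0.2, 0]},
    {"hand": 1, "offset": [0.3, 0, -0.64], "angular": [3, 0.2, 0]},
    {"hand": 1, "offset": [0.3, 0, -0.64], "angular": [3, 0.2, 0]},
    {"hand": 1, "offset": [0.3, 0, -0.64], "angular": [3, 0.2, 0]},
    {"hand": 1, "offset": [0.3, 0, 3], "angular": [3, 0.2, 0]},
    {"hand": 1, "offset": [0.3, 0, 8], "angular": [3, 0.2, 0]}
  ]
}}

```text
time: 50.7
tool_pos: [0.5692, -0.1994, 0.0912]
tcp_rot: [-2.134, -2.302, 0.002]
wrist_force: [0.7, -1.5, 0.7]
width: 0.998
```

Request:
{"method": "drive_tool", "body": {
  "deltas": [
    {"hand": 1, "offset": [-0.5, -2, 5], "angular": [0, 0, 0]},
    {"hand": 1, "offset": [-1, -5, 10], "angular": [0, 0, 0]},
    {"hand": 1, "offset": [-2, -9, 15], "angular": [0, 0, 0]},
    {"hand": 1, "offset": [-2, -14, 20], "angular": [0, 0, 0]},
    {"hand": 1, "offset": [-2, -18, 22], "angular": [0, 0, 0]},
    {"hand": 1, "offset": [-2, -22, 22], "angular": [0, 0, 0]},
    {"hand": 1, "offset": [-2, -22, 22], "angular": [0, 0, 0]}
  ]
}}

```text
time: 51.58
tool_pos: [0.5503, -0.423, 0.3122]
tcp_rot: [2.138, 2.299, -0.0]
wrist_force: [-0.3, 0.8, 0.2]
width: 1.002
```

```bash
python3 - <<'E'
from h import *
st();c=barw('w10.png');np.savez('w10.npz',**c)
g=cv2.resize(cv2.cvtColor(c['frame'],cv2.COLOR_BGR2GRAY),None,fx=2,fy=2,interpolation=cv2.INTER_CUBIC)
h=cv2.HoughCircles(g,cv2.HOUGH_GRADIENT,1,60,param1=120,param2=20,minRadius=28,maxRadius=55)
for x,y,r in h[0]: print(x/2,y/2,(ray(c,(x/2-.25,y/2-.25),0)*1000).round(1))
E
```

```text
t 51.6 pos [ 0.5503 -0.423   0.3122] psi 4.2 tilt [ 0.002 -0.002 -1.   ] w 1.002 F [-0.3  0.8  0.2] q6 -44
blue {'area': 671, 'px': [345.0, 23.0], 'c': [575.6, -259.2], 'size': [27.9, 29.6], 'long': 95.2}
342.75 28.25 [ 574.  -259.2    0. ]
309.25 248.75 [ 552.6 -569.9    0. ]
145.75 132.25 [ 313.7 -409.1    0. ]
```

View pics/w10.png

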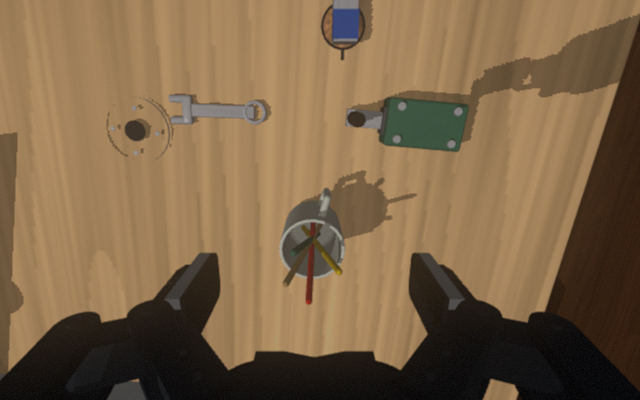

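```bash
python3 - <<'E'
from h import *
c=dict(np.load('w10.npz'));hsv=cv2.cvtColor(c['frame'],cv2.COLOR_BGR2HSV);H,S,V=[hsv[...,i].astype(int) for i in range(3)]
for b in blobs(c,(H>60)&(H<100)&(S>50),.04,(370,80,480,160),300): print('housing',b)
for b in blobs(c,(V<75),.067,(335,100,375,140),20): print('knob',b)
print('knob hand',ray(c,(356,118),.067).round(4))
for n,u,z in(('handle tip',(326,190),.05),('mugrim',(312,250),.09),('mugbase top',(315,205),0),('pencil',(308,301),.17)): print(n,ray(c,u,z).round(3))
t=dict(np.load('top0.npz'));hs=cv2.cvtColor(t['frame'],cv2.COLOR_BGR2HSV)
for b in blobs(t,hs[...,2]<70,.067,(405,155,425,175),5): print('top knob',b)
cv2.imwrite('pics/kn.png',cv2.resize(c['frame'][80:170,320:480],None,fx=4,fy=4,interpolation=cv2.INTER_CUBIC))
E
```

```text
housing {'area': 2822, 'px': [426.0, 124.0], 'c': [686.5, -369.3], 'size': [55.2, 95.8], 'long': 179.8}
knob {'area': 210, 'px': [356.0, 119.0], 'c': [594.8, -367.3], 'size': [16.0, 19.0], 'long': 4.2}
knob hand [ 0.5947 -0.3661  0.067 ]
handle tip [ 0.568 -0.461  0.05 ]
mugrim [ 0.555 -0.528  0.09 ]
mugbase top [ 0.557 -0.498  0.   ]
pencil [ 0.552 -0.547  0.17 ]
top knob {'area': 32, 'px': [416.0, 166.0], 'c': [595.0, -363.3], 'size': [12.9, 22.1], 'long': 133.9}
```

View pics/kn.png

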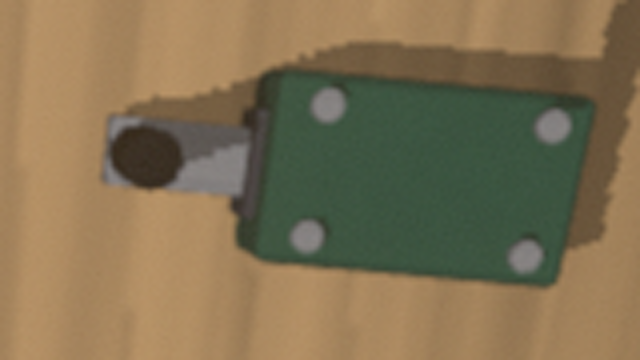

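Request:
{"method": "drive_tool", "body": {
  "deltas": [
    {"hand": 0.6, "offset": [0.7, 1, 0], "angular": [0, 0, -10]},
    {"hand": 0.6, "offset": [1.4, 2, -2], "angular": [0, 0, -20]},
    {"hand": 0.6, "offset": [2.4, 3.5, -4], "angular": [0, 0, -30]},
    {"hand": 0.6, "offset": [3.4, 4.5, -6], "angular": [0, 0, -40]},
    {"hand": 0.6, "offset": [4.5, 5.5, -8], "angular": [0, 0, -50]},
    {"hand": 0.6, "offset": [4.5, 5.5, -10], "angular": [0, 0, -60]},
    {"hand": 0.6, "offset": [4.5, 5.5, -12], "angular": [0, 0, -70]},
    {"hand": 0.6, "offset": [4.5, 5.5, -14], "angular": [0, 0, -80]}
  ],
  "force": 50
}}

```text
time: 52.62
tool_pos: [0.5958, -0.363, 0.1713]
tcp_rot: [3.117, 0.386, -0.002]
wrist_force: [-0.1, -0.5, -0.1]
width: 0.602
```

Request:
{"method": "drive_tool", "body": {
  "deltas": [
    {"hand": 0.6, "offset": [0, 0, 0], "angular": [0, 0, -10]},
    {"hand": 0.6, "offset": [0, 0, 0], "angular": [0, 0, -14.2]},
    {"hand": 0.6, "offset": [0, 0, 0], "angular": [0, 0, -14.2]},
    {"hand": 0.6, "offset": [0, 0, 0], "angular": [0, 0, -14.2]}
  ]
}}

```text
time: 53.12
tool_pos: [0.5958, -0.3641, 0.1724]
tcp_rot: [3.141, 0.007, -0.002]
wrist_force: [0.4, 0.0, -0.5]
width: 0.6
```

```bash
python3 - <<'E'
from h import *
st();c=cam('wrist','w11.png');np.savez('w11.npz',**c)
for x in(.595,.600): print(proj(c,[x,-.3665,.067]))
hsv=cv2.cvtColor(c['frame'],cv2.COLOR_BGR2HSV)
x,y=proj(c,[.597,-.3665,.067]).astype(int)
if 0<y<400:
    for b in blobs(c,hsv[...,2]<75,.067,(x-60,max(0,y-50),x+60,min(400,y+50)),50): print('knob',b)
E
```

```text
t 53.1 pos [ 0.5958 -0.3641  0.1724] psi -89.7 tilt [-0.001 -0.001 -1.   ] w 0.600 F [ 0.4  0.  -0.5] q6 56
[316.54780917 195.069925  ]
[316.594541   189.07951218]
knob {'area': 499, 'px': [318.0, 188.0], 'c': [601.2, -367.2], 'size': [15.3, 24.0], 'long': 0.3}
```

Request:
{"method": "drive_tool", "body": {
  "deltas": [
    {"hand": 0.6, "offset": [0.2, -0.2, -4], "angular": [0, 0, 0]},
    {"hand": 0.6, "offset": [0.2, -0.2, -8], "angular": [0, 0, 0]},
    {"hand": 0.6, "offset": [0.2, -0.2, -12], "angular": [0, 0, 0]},
    {"hand": 0.6, "offset": [0.2, -0.2, -13.8], "angular": [0, 0, 0]},
    {"hand": 0.6, "offset": [0.2, -0.2, -13.8], "angular": [0, 0, 0]},
    {"hand": 0, "offset": [0.2, -0.2, -13.8], "angular": [0, 0, 0]},
    {"hand": 0, "offset": [0.2, -0.2, -13.8], "angular": [0, 0, 0]},
    {"hand": 0, "offset": [0.2, -0.2, -13.8], "angular": [0, 0, 0]}
  ]
}}

```text
time: 54.18
tool_pos: [0.5994, -0.3675, 0.0372]
tcp_rot: [3.139, 0.004, 0.004]
wrist_force: [-0.0, 3.3, 6.0]
width: 0.193
```

Request:
{"method": "drive_tool", "body": {
  "deltas": [
    {"hand": 0, "offset": [0, 0, 0], "angular": [0, 0, 0]},
    {"hand": 0, "offset": [0, 0, 0], "angular": [0, 0, 0]}
  ]
}}

```text
time: 54.42
tool_pos: [0.5994, -0.3674, 0.0372]
tcp_rot: [3.139, 0.004, 0.004]
wrist_force: [-0.8, 3.2, 7.1]
width: 0.196
```

```bash
python3 - <<'E'
from h import *
st()
E
```

```text
t 54.4 pos [ 0.5994 -0.3674  0.0372] psi -89.9 tilt [ 0.002 -0.003 -1.   ] w 0.196 F [-0.8  3.2  7.1] q6 56
```

Request:
{"method": "drive_tool", "body": {
  "deltas": [
    {"hand": 0, "offset": [-0.8, 0, 0], "angular": [0, 0, 0]},
    {"hand": 0, "offset": [-1.6, 0, 0], "angular": [0, 0, 0]},
    {"hand": 0, "offset": [-2.4, 0, 0], "angular": [0, 0, 0]},
    {"hand": 0, "offset": [-3.2, 0, 0], "angular": [0, 0, 0]},
    {"hand": 0, "offset": [-4.0, 0, 0], "angular": [0, 0, 0]},
    {"hand": 0, "offset": [-4.8, 0, 0], "angular": [0, 0, 0]},
    {"hand": 0, "offset": [-5.4, 0, 0], "angular": [0, 0, 0]},
    {"hand": 0, "offset": [-5.9, 0, 0], "angular": [0, 0, 0]}
  ]
}}

```text
time: 55.42
tool_pos: [0.546, -0.3667, 0.0374]
tcp_rot: [3.138, 0.001, 0.022]
wrist_force: [26.5, 7.9, -8.1]
width: 0.191
```

Request:
{"method": "drive_tool", "body": {
  "deltas": [
    {"hand": 0, "offset": [-0.2, 0, 0], "angular": [0, 0, 0]},
    {"hand": 0, "offset": [-0.4, 0, 0], "angular": [0, 0, 0]},
    {"hand": 0, "offset": [-0.4, 0, 0], "angular": [0, 0, 0]}
  ]
}}

```text
time: 55.8
tool_pos: [0.546, -0.3667, 0.0374]
tcp_rot: [3.136, 0.001, 0.032]
wrist_force: [29.2, 7.1, -10.7]
width: 0.193
```

```bash
python3 - <<'E'
from h import *
st()
E
```

```text
t 55.8 pos [ 0.546  -0.3667  0.0374] psi -90.0 tilt [ 0.02  -0.005 -1.   ] w 0.193 F [ 29.2   7.1 -10.7] q6 53
```

```bash
python3 - <<'E'
from h import *
c=cam('side');a=cv2.resize(c['frame'][170:330,330:530],None,fx=3,fy=3,interpolation=cv2.INTER_CUBIC)
t=cam('top');b=cv2.resize(t['frame'][100:260,380:500],None,fx=3,fy=3,interpolation=cv2.INTER_CUBIC)[:, :200*1]
b=cv2.resize(t['frame'][120:200,395:495],(600,480),interpolation=cv2.INTER_CUBIC)[:,:200]
cv2.imwrite('pics/s12.png',a)
c=cam('wrist','w12.png');np.savez('w12.npz',**c)
hsv=cv2.cvtColor(c['frame'],cv2.COLOR_BGR2HSV);H,S,V=[hsv[...,i].astype(int) for i in range(3)]
print(proj(c,[.6385,-.3665,.04]),proj(c,[.535,-.3665,.067]))
E
```

```text
[313.43584924  48.05866881] [313.48967007 308.29109725]
```

View pics/s12.png

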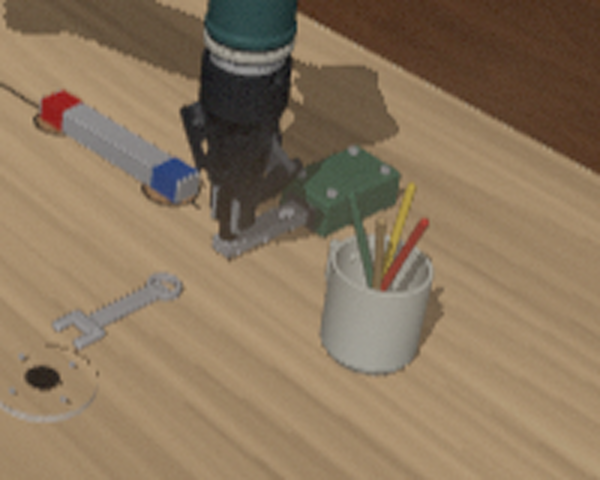

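View pics/w12.png

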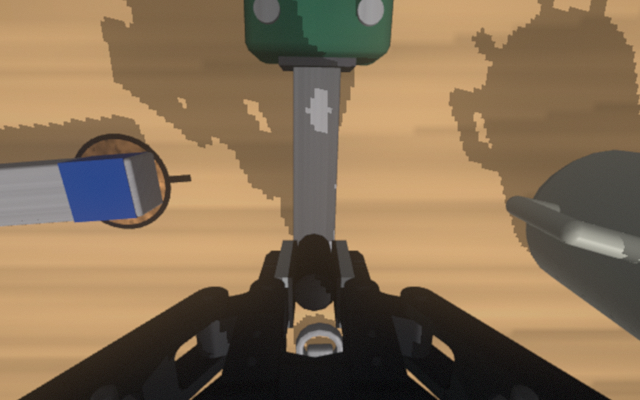

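Request:
{"method": "drive_tool", "body": {
  "deltas": [
    {"hand": 0, "offset": [0.6, 0, 0], "angular": [0, 0, 0]},
    {"hand": 0, "offset": [0.6, 0, 0], "angular": [0, 0, 0]},
    {"hand": 0.5, "offset": [0.6, 0, 0], "angular": [0, 0, 0]},
    {"hand": 0.5, "offset": [0.6, 0, 0], "angular": [0, 0, 0]},
    {"hand": 0.5, "offset": [0.6, 0, 0], "angular": [0, 0, 0]},
    {"hand": 0.5, "offset": [0.6, 0, 3], "angular": [0, 0, 0]},
    {"hand": 0.5, "offset": [0.6, 0, 8], "angular": [0, 0, 0]},
    {"hand": 0.5, "offset": [0.6, 0, 13], "angular": [0, 0, 0]}
  ]
}}

```text
time: 56.95
tool_pos: [0.5398, -0.367, 0.165]
tcp_rot: [3.141, 0.003, -0.004]
wrist_force: [0.6, -0.6, -0.6]
width: 0.498
```

Request:
{"method": "drive_tool", "body": {
  "deltas": [
    {"hand": 0.5, "offset": [-1, 0, 5], "angular": [0, 0, 0]},
    {"hand": 0.5, "offset": [-2, 0, 10], "angular": [0, 0, 0]},
    {"hand": 0.5, "offset": [-4, 0, 14], "angular": [0, 0, 0]},
    {"hand": 0.5, "offset": [-6, 0, 17], "angular": [0, 0, 0]},
    {"hand": 0.5, "offset": [-8, 0, 17], "angular": [0, 0, 0]},
    {"hand": 0.5, "offset": [-8, 0, 17], "angular": [0, 0, 0]}
  ]
}}

```text
time: 57.7
tool_pos: [0.4591, -0.367, 0.3336]
tcp_rot: [3.141, 0.001, -0.003]
wrist_force: [0.0, 0.0, -0.4]
width: 0.499
```

```bash
python3 - <<'E'
from h import *
st();c=cam('wrist','w13.png')
hsv=cv2.cvtColor(c['frame'],cv2.COLOR_BGR2HSV);H,S,V=[hsv[...,i].astype(int) for i in range(3)]
for b in blobs(c,(H>60)&(H<100)&(S>50),.04,None,300): print('housing',b)
for X in([.541,-.3665],[.546,-.3665]): print(proj(c,[*X,.067]))
x,y=proj(c,[.543,-.3665,.067]).astype(int)
for b in blobs(c,V<75,.067,(x-45,max(0,y-45),x+45,y+45),50): print('knob',b)
t=cam('top');topitems()
im=np.hstack([cv2.resize(t['frame'][120:280,150:480],None,fx=2.35,fy=2.35,interpolation=cv2.INTER_CUBIC)]);w=cv2.resize(c['frame'],None,fx=.33,fy=.33)
cv2.imwrite('pics/fin.png',im);cv2.imwrite('pics/w13s.png',w)
E
```

```text
t 57.7 pos [ 0.4591 -0.367   0.3336] psi -89.9 tilt [-0.002 -0.001 -1.   ] w 0.499 F [ 0.   0.  -0.4] q6 49
housing {'area': 363, 'px': [316.0, 3.0], 'c': [642.3, -369.2], 'size': [8.5, 54.1], 'long': 90.1}
[313.22259404  92.19038249]
[313.22606513  87.82955155]
knob {'area': 158, 'px': [313.0, 90.0], 'c': [544.0, -366.8], 'size': [14.9, 15.7], 'long': 90.1}
blue {'area': 84, 'px': [381.0, 175.0], 'c': [574.9, -261.1], 'size': [25.1, 29.0], 'long': 178.3}
red {'area': 97, 'px': [330.0, 179.0], 'c': [566.0, -99.4], 'size': [28.2, 31.8], 'long': 179.2}
```

View pics/fin.png

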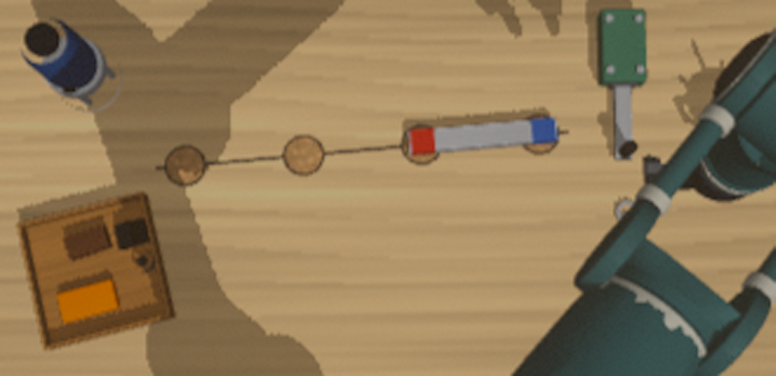

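```bash
python3 - <<'E'
from h import *
c=np.load('w12.npz');print(ray(c,(314,291),.067).round(4));st()
print(bot.finish_job())
E
```

```text
[ 0.5431 -0.3667  0.067 ]
t 57.9 pos [ 0.4604 -0.3666  0.3324] psi -89.9 tilt [-0.003  0.001 -1.   ] w 0.501 F [0.6 0.2 0.4] q6 49
the job is handed in; nothing more can be done
None
```

The job was handed in at about 58 s of robot time, with all three stages done in order.

- **Loose items:** the offcut, pad, nut and shoe were all present. All four are in the tray in the last top picture.
- **Bar walk:** I tilted the bar about 3° and swung it about its blue end, then about its red end, with the other end always resting. Each swing was done in two grips, with the bar laid down halfway, because of the last joint's range. The blue end started about 14 mm off the centre of dot 2. I let it slide to about the middle of the dot during the first swing, so that pivot was not perfectly still. Near views put the red end about 2 mm from dot 3. At the end the blue tape lay over dot 4, and the top view agreed to within a few millimetres.
- **End stop:** the knob was pulled until it stood still against 29 N, far above the roughly 9 N of brake and spring. It held its place after release, at x = 0.543 m before and 0.544 m after.
- **Disagreement:** the knob travelled only about 53 mm, not the 60 mm stroke. It started about 40 mm in front of the housing, not 33 mm, and ended about 94 mm in front, where a full pull-out would be 93 mm. I took this to mean the tongue was already a few millimetres out at the start, but I did not test that separately.
- **Bystanders:** the router looks unmoved in the last picture. The mug, wrench and sub-base look unmoved in the side picture taken during the pull. In the last picture the arm hides the sub-base and most of the mug and wrench. I checked these by eye only.

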